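# Sort the spare ink cartridges and snap the supplies box shut

### The job

Put away the spare ink cartridges: one yellow and one cyan are already in the supplies box, so put every loose cartridge lying on the desk down into the bay with the one of its own colour, leaving those two where they stand. Then set the lid squarely on the box, fully down, and only then press each of its four orange snap tabs fully home. Leave the other things on the desk alone.

Things in the scene. Friction and masses are not known exactly. Their poses are not given: they have to be found in the camera images.
- box: Open navy box, fixed to the desk: outside 188 (its x) by 172 (its y) by 62 mm tall, walls 4, floor 5 mm thick. Origin: centre of its underside, z up. A grey wall along its x (4 mm thick, top 47 mm up) parts it into a +y and a -y bay, each 180 x 80 mm inside. Cartridges stand across a bay, long side along the box's y; three fit at x = -52, 0, +52 mm with finger room.
- rim_mid (a point): Middle of the box's mouth, at rim height (62 mm above the desk). The lid fits with its x along the box's x, either way round; fully on, its handle point lid_grip is 22 mm above this point.
- yel0_mid (a point): Yellow ink cartridge block, 60 (its x) by 18 (its y) by 42 mm tall (its z), about 45 g, black foot, white label. This point: its centre, half-way up. This one stands in one of the box's bays from the start, across the bay near one end of it, and shows which bay is for yellow. Which bay it is differs from start to start.
- cyan0_mid (a point): Cyan blue ink cartridge block, 60 (its x) by 18 (its y) by 42 mm tall (its z), about 45 g, black foot, white label. This point: its centre, half-way up. This one stands in one of the box's bays from the start, across the bay near one end of it, and shows which bay is for cyan. Which bay it is differs from start to start.
- yel1_mid (a point): Yellow ink cartridge block, 60 (its x) by 18 (its y) by 42 mm tall (its z), about 45 g, black foot, white label. This point: its centre, half-way up. Stands loose on the desk between box and lid; may be absent.
- yel2_mid (a point): Yellow ink cartridge block, 60 (its x) by 18 (its y) by 42 mm tall (its z), about 45 g, black foot, white label. This point: its centre, half-way up. Stands loose on the desk between box and lid; may be absent.
- cyan1_mid (a point): Cyan blue ink cartridge block, 60 (its x) by 18 (its y) by 42 mm tall (its z), about 45 g, black foot, white label. This point: its centre, half-way up. Stands loose on the desk between box and lid; may be absent.
- cyan2_mid (a point): Cyan blue ink cartridge block, 60 (its x) by 18 (its y) by 42 mm tall (its z), about 45 g, black foot, white label. This point: its centre, half-way up. Stands loose on the desk between box and lid; may be absent.
- lid_grip (a point): Loose grey lid, 280 g, right way up on the desk. Plate 192 (x) by 176 (y), 6 mm thick; below it a stepped plug 8 mm deep, 3 mm of play in the box mouth (lower step 7 mm). On top a dark bar handle 16 thick (x), 70 long (y), 30 mm tall. This point: on the lid's axis in the handle, 16 mm above the plate's top, 14 below the handle's top, 30 above the plug's underside.
- tab0 (a joint): How far the lid's +x snap tab is pressed: 0 raised (top 10 mm above the lid plate), 0.008 m fully home (top 2 mm above the plate). It slides down against a steady 5 N or so and stays where it is left.
- tab0_top (a point): Centre of the top of the orange +x tab, 20 x 32 mm (x by y), at the middle of the lid's +x edge, 91 mm from the lid's axis, above the box wall; 24 mm above the plug's underside while raised, 16 mm when home.
- tab1 (a joint): How far the lid's +y snap tab is pressed: 0 raised (top 10 mm above the lid plate), 0.008 m fully home (top 2 mm above the plate). It slides down against a steady 5 N or so and stays where it is left.
- tab1_top (a point): Centre of the top of the orange +y tab, 32 x 20 mm (x by y), at the middle of the lid's +y edge, 83 mm from the lid's axis, above the box wall; 24 mm above the plug's underside while raised, 16 mm when home.
- tab2 (a joint): How far the lid's -x snap tab is pressed: 0 raised (top 10 mm above the lid plate), 0.008 m fully home (top 2 mm above the plate). It slides down against a steady 5 N or so and stays where it is left.
- tab2_top (a point): Centre of the top of the orange -x tab, 20 x 32 mm (x by y), at the middle of the lid's -x edge, 91 mm from the lid's axis, above the box wall; 24 mm above the plug's underside while raised, 16 mm when home.
- tab3 (a joint): How far the lid's -y snap tab is pressed: 0 raised (top 10 mm above the lid plate), 0.008 m fully home (top 2 mm above the plate). It slides down against a steady 5 N or so and stays where it is left.
- tab3_top (a point): Centre of the top of the orange -y tab, 32 x 20 mm (x by y), at the middle of the lid's -y edge, 83 mm from the lid's axis, above the box wall; 24 mm above the plug's underside while raised, 16 mm when home.
- notes: Pad of pink sticky notes 50 x 40 x 16 mm, among the cartridges; origin at the centre of its underside. To be left alone.
- tape: Roll of amber tape, 48 mm across, 19 mm tall, lying flat among the cartridges; origin at the centre of its underside. To be left alone.
- mug: Blue mug, 80 mm across, 95 mm tall; origin at the centre of its underside. To be left alone.
- stapler: Red and black stapler, 135 mm long, 44 mm tall; origin at the centre of its underside. To be left alone.
- mouse: Black computer mouse, 105 mm long, 28 mm tall; origin at the centre of its underside. To be left alone.
- glue: Glue stick with a red cap, standing, 28 mm across, 98 mm tall; origin at the centre of its underside. To be left alone.
There are look-alikes about, which are no part of the job. What is shaped like the part that bears yel2_mid but purple is not meant.

How it is judged:
On the way, in this order (a step that is already met when the one before it is completed fails the run):
1. every cartridge is in the bay of its colour, the lid off (x of yel0_mid in the frame of box between -0.09 and 0.09 m and y of yel0_mid in the frame of box between -0.082 and 0.082 m and z of yel0_mid in the frame of box between 0 and 0.045 m and x of yel1_mid in the frame of box between -0.09 and 0.09 m and y of yel1_mid in the frame of box between -0.082 and 0.082 m and z of yel1_mid in the frame of box between 0 and 0.045 m and x of yel2_mid in the frame of box between -0.09 and 0.09 m and y of yel2_mid in the frame of box between -0.082 and 0.082 m and z of yel2_mid in the frame of box between 0 and 0.045 m and x of cyan0_mid in the frame of box between -0.09 and 0.09 m and y of cyan0_mid in the frame of box between -0.082 and 0.082 m and z of cyan0_mid in the frame of box between 0 and 0.045 m and x of cyan1_mid in the frame of box between -0.09 and 0.09 m and y of cyan1_mid in the frame of box between -0.082 and 0.082 m and z of cyan1_mid in the frame of box between 0 and 0.045 m and x of cyan2_mid in the frame of box between -0.09 and 0.09 m and y of cyan2_mid in the frame of box between -0.082 and 0.082 m and z of cyan2_mid in the frame of box between 0 and 0.045 m and ((y of each of yel0_mid, yel1_mid, yel2_mid in the frame of box above 0.008 m and y of each of cyan0_mid, cyan1_mid, cyan2_mid in the frame of box below -0.008 m) or (y of each of yel0_mid, yel1_mid, yel2_mid in the frame of box below -0.008 m and y of each of cyan0_mid, cyan1_mid, cyan2_mid in the frame of box above 0.008 m)) and distance between lid_grip and rim_mid above 0.06 m), for 0.2 s.
2. the lid sits squarely and fully down on the box (x of yel0_mid in the frame of box between -0.09 and 0.09 m and y of yel0_mid in the frame of box between -0.082 and 0.082 m and z of yel0_mid in the frame of box between 0 and 0.045 m and x of yel1_mid in the frame of box between -0.09 and 0.09 m and y of yel1_mid in the frame of box between -0.082 and 0.082 m and z of yel1_mid in the frame of box between 0 and 0.045 m and x of yel2_mid in the frame of box between -0.09 and 0.09 m and y of yel2_mid in the frame of box between -0.082 and 0.082 m and z of yel2_mid in the frame of box between 0 and 0.045 m and x of cyan0_mid in the frame of box between -0.09 and 0.09 m and y of cyan0_mid in the frame of box between -0.082 and 0.082 m and z of cyan0_mid in the frame of box between 0 and 0.045 m and x of cyan1_mid in the frame of box between -0.09 and 0.09 m and y of cyan1_mid in the frame of box between -0.082 and 0.082 m and z of cyan1_mid in the frame of box between 0 and 0.045 m and x of cyan2_mid in the frame of box between -0.09 and 0.09 m and y of cyan2_mid in the frame of box between -0.082 and 0.082 m and z of cyan2_mid in the frame of box between 0 and 0.045 m and ((y of each of yel0_mid, yel1_mid, yel2_mid in the frame of box above 0.008 m and y of each of cyan0_mid, cyan1_mid, cyan2_mid in the frame of box below -0.008 m) or (y of each of yel0_mid, yel1_mid, yel2_mid in the frame of box below -0.008 m and y of each of cyan0_mid, cyan1_mid, cyan2_mid in the frame of box above 0.008 m)) and z of lid_grip in the frame of box below 0.087 m and horizontal distance between lid_grip and rim_mid below 0.007 m and angle between the x axis of lid_grip and the x axis of box, either way round below 0.06 rad and angle between lid_grip's own z axis and vertical below 0.04 rad), for 0.2 s.
3. all four tabs are pressed home (z of lid_grip in the frame of box below 0.087 m and horizontal distance between lid_grip and rim_mid below 0.007 m and angle between the x axis of lid_grip and the x axis of box, either way round below 0.06 rad and angle between lid_grip's own z axis and vertical below 0.04 rad and value of joint each of tab0, tab1, tab2, tab3 above 0.0065 m), for 0.2 s.
At the end, for the whole second after the job is handed in: Every cartridge is inside the box (centre below 45 mm) in one bay per colour, the bay that held that colour at the start; the lid is on, within 7 mm of centre, 0.06 rad of the box's direction, 0.04 rad of level and 3 mm of fully down; all four tabs are pressed at least 6.5 of 8 mm (all of step 3 and x of yel0_mid in the frame of box between -0.09 and 0.09 m and y of yel0_mid in the frame of box between -0.082 and 0.082 m and z of yel0_mid in the frame of box between 0 and 0.045 m and x of yel1_mid in the frame of box between -0.09 and 0.09 m and y of yel1_mid in the frame of box between -0.082 and 0.082 m and z of yel1_mid in the frame of box between 0 and 0.045 m and x of yel2_mid in the frame of box between -0.09 and 0.09 m and y of yel2_mid in the frame of box between -0.082 and 0.082 m and z of yel2_mid in the frame of box between 0 and 0.045 m and x of cyan0_mid in the frame of box between -0.09 and 0.09 m and y of cyan0_mid in the frame of box between -0.082 and 0.082 m and z of cyan0_mid in the frame of box between 0 and 0.045 m and x of cyan1_mid in the frame of box between -0.09 and 0.09 m and y of cyan1_mid in the frame of box between -0.082 and 0.082 m and z of cyan1_mid in the frame of box between 0 and 0.045 m and x of cyan2_mid in the frame of box between -0.09 and 0.09 m and y of cyan2_mid in the frame of box between -0.082 and 0.082 m and z of cyan2_mid in the frame of box between 0 and 0.045 m and ((y of each of yel0_mid, yel1_mid, yel2_mid in the frame of box above 0.008 m and y of each of cyan0_mid, cyan1_mid, cyan2_mid in the frame of box below -0.008 m) or (y of each of yel0_mid, yel1_mid, yel2_mid in the frame of box below -0.008 m and y of each of cyan0_mid, cyan1_mid, cyan2_mid in the frame of box above 0.008 m))); the robot touches nothing.
It fails at once if a cartridge that was in the box at the start is lifted up (height (world z) of any of yel0_mid, cyan0_mid above 0.06 m).
It fails at once if a tab is pressed home while the lid is off the box (value of joint any of tab0, tab1, tab2, tab3 above 0.006 m and distance between lid_grip and rim_mid above 0.05 m).
It fails at once if another thing on the desk is shifted by more than 8 cm or the mug or glue stick tipped (distance of any of notes, tape, mug, stapler, mouse, glue from where it was at the start of the episode above 0.08 m or angle between any of mug, glue's own z axis and vertical above 0.6 rad).
Of yel1, yel2, cyan1, cyan2 only 3 to 4 are there at a start; the rules pass over those that are not, and their reading is None.
At some moment in a run one of yel1, yel2, cyan1, cyan2, lid may be knocked a few centimetres aside while the robot is not near it.
Once in a run the grip may slacken for a moment while it holds something.
It also fails if it takes over 210 s, if anything falls off the work surface, if the arm or the gripper's body presses on something with over 40 N, if the wrist force passes 120 N, or if a joint passes its speed limit or range.

### The arm

A 6-joint arm with a two-finger parallel gripper is mounted at the origin on the work surface. World frame = base frame: x ahead of the robot, y to its left, z up, the work surface at z = 0. Lengths are in m, angles in rad, forces in N, time in s.
With the tool pointing down it reaches from about 0.35 to 0.85 m from the base axis. Payload 8.1 kg.
Tool frame: the origin (TCP) lies midway between the tips of the shut fingers; the grasp point (between the pads) lies 19 mm behind it; z points along the fingers, y is the direction in which the jaws open and shut (so a half turn about z gives the same grasp; the last joint's range is limited). The gripper opens to 93 mm and grips with 3 to 60 N. Pads are 15 mm wide; open, the fingers measure 128 mm over their backs; the gripper's body (75 mm by 188 mm) begins 65 mm behind the grasp point.
Start: joints at [1.104, 0.13, 1.488, -0, 1.523, -0.085], TCP at [0.224, 0.557, 0.219] pointing down, gripper open.
Joint ranges: [-2.96, 2.96], [-0.89, 2.26], [0.02, 2.5], [-1.34, 4.48], [0, 2.73], [-2.66, 2.66]. Speed limits (rad/s): [2.39, 2.39, 2.79, 3.14, 3.14, 3.14].

### API

Orientations are given as a rotation vector (axis times angle).
In Python, from plant import robot, optics, ticket gives the robot as it stands.
- The arm moves only by the tool send_rows, never from a script. Its argument "targets" is a list of rows, each a list of 3 entries, a list of its own where there are three numbers: the opening, from -1 (shut) to 1 (fully open), then the shift along the tool's x, y, z in mm, then the turn about the tool's z in rad. A call has 1 to 12 rows; each row shifts and turns the commanded pose from where the row before left it, along the tool's axes as they then stand; what a row does not reach is not made up. A row lasts 1/10 s, in which the tool goes at most 50 mm and 8.59 degrees, less where a joint would pass 70% of its speed; a pose out of reach is approached as far as the arm can. A call with a gripper value outside its range is refused whole. The fingers move at their own pace and stop on an object; "newtons" is the grip in N (left out, the last holds). Time passes only in rows, so rows that do not move let the fingers close. It gives the time, the measured TCP pose, the force and the opening at its end, in the units of the state.
- robot.read_state(): the state, without advancing time (a new reading comes with each control period).
- optics.read_camera(name): name is "scene" or "top" or "wrist"; returns a dict with "color" (384x512x3 uint8, red, green, blue), "K" (3x3 intrinsics, pixels), "position" and "orientation" of the camera in the world. Camera axes: x right, y up, looking along -z (the intrinsics and any distortion apply to the point x, -y, -z); pixel columns grow to the right and rows downward; lengths in m; the calibration is good to about 2 mm. A picture is of the moment at which its call begins. There is no depth.
- ticket.close_job(): hands the job in, once; it reports no verdict.
Trained networks look in the newest picture that a camera, given by its name, has taken for a name from the list of things; names that differ only in an ending like _2 or _b are one class to them, and where a whole thing is asked for, a point or a joint stands for the part that bears it (a point fixed in the world has none). Each returns a list of dicts, best first, with "confidence" (0 to 1); they miss things now and then, are a little off and sometimes report something else, mostly with a low value. They report only what shows in the picture. A call takes as long as a camera call. They do not tell look-alikes from the thing itself.
- optics.cut_out(camera, name): "region" (384x512 bool, what is visible of it) and "point" ([column, row] in pixels, amid what is visible of it).
The state is a dict: "t": time; "q": joint angles; "dq": joint speeds; "joint_torque": joint torques, N m; "tool_pos": TCP position; "orientation": TCP orientation; "force": force on the tool from outside, world axes, zero at the start; "wrist_torque": the same for the moment, N m; "opening": finger opening in m.
Only numpy, scipy, OpenCV 4.12 (cv2) and the standard library are available. Lean on these libraries where they do the work, as an engineer would, in place of code of your own. Each camera call takes 0.05 s, during which the arm holds its last target.

## Working session

There is one attempt and no reset: what is moved stays moved. The work goes in short steps, Python scripts to look and compute and a tool call to move; the robot and the scene stay as the last step left them, time stands still between calls to the robot, and variables do not carry over. Pictures are saved under pics/ and viewed, and the job is handed in when it is done.

Besides the shell and the picture viewer there is one more tool, called after ">>>" by a JSON object that holds its "method" and its "body", one argument or row to a line. send_rows: Moves the arm, as the interface text tells. Its arguments: {"type":"object","properties":{"targets":{"type":"array","items":{"type":"array"}},"newtons":{"type":"number"}},"required":["targets"]}

```bash
ls; mkdir -p pics; python3 - <<'E'
from plant import robot, optics, ticket
import cv2,numpy as np
s=robot.read_state()
for k in s: print(k,np.round(s[k],3))
for n in ["scene","top","wrist"]:
    c=optics.read_camera(n)
    print(n,np.round(c["K"],1).tolist(),np.round(c["position"],4),np.round(c["orientation"],4),[k for k in c])
    cv2.imwrite(f"pics/{n}0.png",c["color"][:,:,::-1])
E
```

```text
pics
t 0.0
q [ 1.104  0.131  1.489 -0.     1.523 -0.085]
dq [-0.001 -0.    -0.001 -0.002  0.     0.002]
joint_torque [ 1.0000e-03 -5.5985e+01 -4.9176e+01  7.7000e-02  3.6000e-02 -0.0000e+00]
tool_pos [0.223 0.556 0.218]
orientation [-5.960e-01 -3.084e+00  3.000e-03]
force [ 0.12  -0.062  1.242]
wrist_torque [-0.034  0.007  0.02 ]
opening 0.093
scene [[370.1, 0.0, 257.3], [0.0, 370.1, 194.7], [0.0, 0.0, 1.0]] [0.9588 0.5497 0.6279] [0.3617 1.0644 2.3323] ['color', 'K', 'position', 'orientation']
top [[464.4, 0.0, 259.7], [0.0, 464.4, 188.9], [0.0, 0.0, 1.0]] [0.3455 0.0291 1.3642] [ 0.1399 -0.1445 -1.5397] ['color', 'K', 'position', 'orientation']
wrist [[292.5, 0.0, 255.1], [0.0, 292.5, 190.7], [0.0, 0.0, 1.0]] [0.1456 0.5874 0.3834] [-0.2667 -0.1789  1.1816] ['color', 'K', 'position', 'orientation']
```

View pics/top0.png

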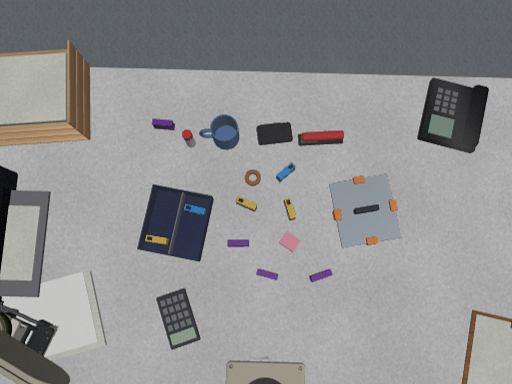

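View pics/scene0.png

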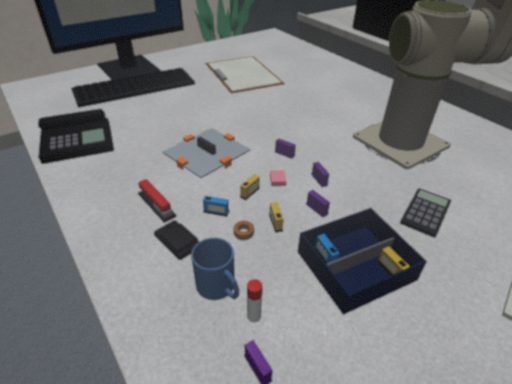

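View pics/wrist0.png

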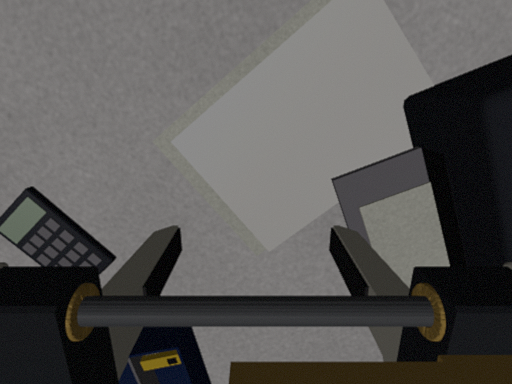

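The top view shows a yellow cartridge at (157,240) and a cyan one at (195,209), both in the box. Loose on the desk are two yellow at (246,203) and (290,209) and one cyan at (286,172). There are purple look-alikes at (163,124), (238,243), (267,274) and (320,275). The lid is at (366,211).

```bash
cat > h.py <<'E'
import numpy as np, cv2
from scipy.spatial.transform import Rotation as R
from scipy.optimize import minimize
def proj(c,P):
    P=np.atleast_2d(P); q=(P-c["position"])@R.from_rotvec(c["orientation"]).as_matrix()
    q=q*np.array([1,-1,-1]); u=q@np.array(c["K"]).T
    return u[:,:2]/u[:,2:]
def ray(c,uv,z):
    d=np.linalg.inv(c["K"])@np.array([uv[0],uv[1],1.]); d=d*np.array([1,-1,-1])
    d=R.from_rotvec(c["orientation"]).as_matrix()@d; p=np.array(c["position"])
    return p+d*(z-p[2])/d[2]
def boxpts(x,y,yaw,sx,sy,z0,z1):
    r=np.array([[a,b] for a in(-.5,.5) for b in(-.5,.5)])*[sx,sy]
    c,s=np.cos(yaw),np.sin(yaw); r=r@np.array([[c,s],[-s,c]])+[x,y]
    return np.vstack([np.c_[r,np.full(4,z)] for z in(z0,z1)])
S=6
def sil(c,P,win):
    u=proj(c,P); x0,y0,x1,y1=win
    m=np.zeros(((y1-y0)*S,(x1-x0)*S),np.uint8)
    h=cv2.convexHull(((u+.5-[x0,y0])*S).astype(np.float32))
    cv2.fillConvexPoly(m,np.round(h*16).astype(np.int32),255,shift=4)
    return cv2.resize(m,(x1-x0,y1-y0),interpolation=cv2.INTER_AREA)/255.
def fit(views,p0,size,z0,z1,sd=(.01,.01,.3)):
    """views: list (cam,mask). p0 x,y,yaw"""
    wins=[]
    for c,m in views:
        ys,xs=np.nonzero(m); wins.append((xs.min()-12,ys.min()-12,xs.max()+13,ys.max()+13))
    tg=[]
    for (c,m),(a,b,d,e) in zip(views,wins):
        mm=np.zeros((e-b,d-a)); 
        ys,xs=np.nonzero(m); mm[ys-b,xs-a]=1; tg.append(mm)
    def cost(p):
        P=boxpts(*p,*size,z0,z1)
        return sum(np.abs(sil(c,P,w)-t).sum()/max(t.sum(),1) for (c,m),w,t in zip(views,wins,tg))
    best=None
    for dy in np.linspace(0,np.pi,7)[:-1] if p0[2] is None else [0]:
        q=np.array([p0[0],p0[1],(p0[2] or 0)+dy])
        sx=np.vstack([q]+[q+np.eye(3)[i]*sd[i] for i in range(3)])
        r=minimize(cost,q,method="Nelder-Mead",options=dict(initial_simplex=sx,xatol=1e-4,fatol=1e-4,maxiter=250))
        if best is None or r.fun<best.fun: best=r
    return best.x,best.fun
def wrap(a,p=np.pi): return (a+p/2)%p-p/2
E
python3 - <<'E'
from h import *
from plant import optics
cs={n:optics.read_camera(n) for n in("top","scene")}
for n in("top","scene"):
    for k in("yel1_mid","cyan1_mid","lid_grip","box"):
        for d in optics.cut_out(n,k):
            print(n,k,round(d["confidence"],2),np.round(d["point"],1),d["region"].sum())
E
```

```text
top yel1_mid 0.65 [287.  210.6] 155
top cyan1_mid 0.18 [194.7 210.1] 158
top lid_grip 0.66 [367.  210.6] 4011
top box 0.6 [174.  222.9] 3931
scene yel1_mid 0.61 [247.6 181.7] 348
scene yel1_mid 0.39 [217.3 205.8] 442
scene yel1_mid 0.24 [204.3 148. ] 2367
scene lid_grip 0.96 [206.6 149.1] 2340
scene box 0.94 [359.7 259.4] 7420
```

```bash
python3 - <<'E'
from h import *
t=cv2.imread("pics/top0.png"); s=cv2.imread("pics/scene0.png")
a=cv2.resize(t[150:270,130:330],None,fx=4,fy=4,interpolation=cv2.INTER_CUBIC)
b=cv2.resize(s[120:310,190:430],None,fx=3.3,fy=3.1,interpolation=cv2.INTER_CUBIC)
cv2.imwrite("pics/a1.png",a);cv2.imwrite("pics/b1.png",b)
E
```

```text
(no output)
```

View pics/a1.png

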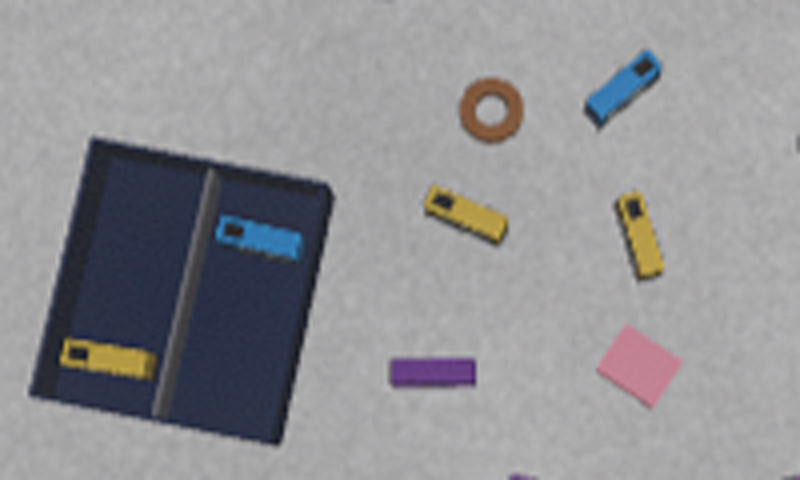

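View pics/b1.png

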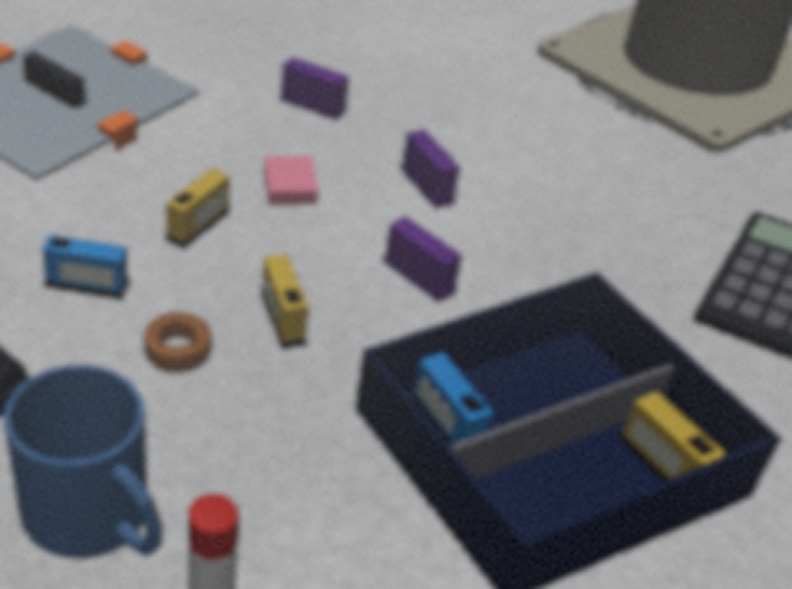

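```bash
cat >> h.py <<'E'
def cmask(img,col):
    hsv=cv2.cvtColor(img,cv2.COLOR_RGB2HSV); H,Sa,V=[hsv[...,i].astype(int) for i in range(3)]
    if col=="yel": return (H>18)&(H<32)&(Sa>110)&(V>80)
    return (H>98)&(H<112)&(Sa>130)&(V>110)
def blobs(img,col,amin=40,amax=9000):
    m=cmask(img,col).astype(np.uint8)
    m=cv2.morphologyEx(m,cv2.MORPH_CLOSE,np.ones((5,5),np.uint8))
    n,l,st,ce=cv2.connectedComponentsWithStats(m)
    V=img.max(2); out=[]
    for i in range(1,n):
        if not amin<st[i,4]<amax: continue
        b=(l==i).astype(np.uint8)
        r=max(3,int(np.sqrt(st[i,4])/5))
        near=cv2.dilate(b,np.ones((2*r+1,)*2,np.uint8))
        full=b|(near&(V<75).astype(np.uint8))
        full=cv2.morphologyEx(full,cv2.MORPH_OPEN,np.ones((3,3),np.uint8))
        pts=cv2.findNonZero(full)
        if pts is None: continue
        h=np.zeros_like(b); cv2.fillConvexPoly(h,cv2.convexHull(pts),1)
        out.append((ce[i],st[i,4],h.astype(bool)))
    return out
def loose(cs,boxpose=None,cams=("top","scene")):
    """fit loose cartridges on desk: returns list col,x,y,yaw,cost"""
    res=[]
    for col in("yel","cyan"):
        bt=blobs(cs["top"]["color"],col); bs=blobs(cs["scene"]["color"],col)
        for ce,a,m in bt:
            p=ray(cs["top"],ce,.035)
            if boxpose is not None:
                d=p[:2]-boxpose[:2]; c,s=np.cos(boxpose[2]),np.sin(boxpose[2])
                if abs(c*d[0]+s*d[1])<.1 and abs(-s*d[0]+c*d[1])<.095: continue
            v=[(cs["top"],m)]
            e=proj(cs["scene"],[p[0],p[1],.021])[0]
            w=[b for b in bs if np.hypot(*(b[0]-e))<14]
            if w: v.append((cs["scene"],w[0][2]))
            x,f=fit(v,(p[0],p[1],None),(.06,.018),0,.042)
            res.append((col,x[0],x[1],wrap(x[2]),f,len(v)))
    return res
E
cat > m.py <<'E'
from h import *
from plant import optics
cs={n:optics.read_camera(n) for n in("top","scene")}
for r in loose(cs): print(r[0],np.round(r[1:],4))
V={}
for k in("lid_grip","box"):
    for n in("top","scene"):
        for d in optics.cut_out(n,k)[:1]:
            m=d["region"].astype(np.uint8)
            if k=="box":
                h=np.zeros_like(m); cv2.fillConvexPoly(h,cv2.convexHull(cv2.findNonZero(m)),1); m=h
            V.setdefault(k,[]).append((cs[n],m.astype(bool)))
for vs in (V["box"],V["box"][:1],V["box"][1:]):
    p=ray(vs[0][0],[174,222],.04) if vs[0][0] is cs["top"] else ray(vs[0][0],[359,259],.03)
    print("box",fit(vs,(p[0],p[1],None),(.188,.172),0,.062))
for vs in (V["lid_grip"],V["lid_grip"][:1],V["lid_grip"][1:]):
    p=ray(vs[0][0],[366,211],.01) if vs[0][0] is cs["top"] else ray(vs[0][0],[206,150],.01)
    print("lid",fit(vs,(p[0],p[1],None),(.192,.176),0.008,.014))
E
python3 m.py
```

```text
yel [0.5493 0.0658 1.0415 0.8785 2.    ]
yel [ 0.5369 -0.061   0.5413  1.2205  2.    ]
yel [0.4259 0.3163 1.5058 1.0101 2.    ]
cyan [ 0.6509 -0.0202  1.0786  3.1382  2.    ]
cyan [0.5137 0.2037 1.239  1.3679 2.    ]
box (array([0.48683084, 0.26672217, 2.97391077]), np.float64(0.04962650415251629))
box (array([ 0.48668572,  0.26600102, -0.16925096]), np.float64(0.031054800494868848))
box (array([0.48665381, 0.26680709, 2.96951591]), np.float64(0.017571181374862358))
lid (array([ 0.54141107, -0.28048313,  0.20285359]), np.float64(0.1363586171107188))
lid (array([ 0.54124839, -0.28053844,  0.21023716]), np.float64(0.0480903079029055))
lid (array([ 0.54174576, -0.28074205,  0.18438407]), np.float64(0.0856248858393094))
```

```bash
cat > ov.py <<'E'
from h import *
from plant import optics
cs={n:optics.read_camera(n) for n in("top","scene")}
o=[]
for n in cs:
    im=cs[n]["color"][:,:,::-1].copy()
    im=cv2.resize(im,None,fx=4,fy=4,interpolation=cv2.INTER_CUBIC)
    for col in("yel","cyan"):
        for ce,a,m in blobs(cs[n]["color"],col):
            print(n,col,ce,a,m.sum())
            c,_=cv2.findContours(cv2.resize(m.astype(np.uint8),None,fx=4,fy=4,interpolation=cv2.INTER_NEAREST),0,1)
            cv2.drawContours(im,c,-1,(0,0,255),1)
    im=im[4*150:4*270,4*130:4*330] if n=="top" else im[4*160:4*290,4*190:4*390]
    cv2.imwrite(f"pics/ov_{n}.png",im)
E
python3 ov.py
```

```text
top yel [246.01612903 202.87903226] 124 130
top yel [289.832 208.192] 125 142
top yel [156.35099338 239.17218543] 151 390
top cyan [285.65517241 170.77586207] 116 125
top cyan [194.37142857 208.7       ] 140 390
scene yel [248.288 184.608] 125 173
scene yel [276.31515152 214.91515152] 165 197
scene yel [394.74237288 258.2       ] 295 642
scene cyan [216.00952381 200.68571429] 105 118
scene cyan [327.74619289 244.58883249] 197 336
```

View pics/ov_top.png

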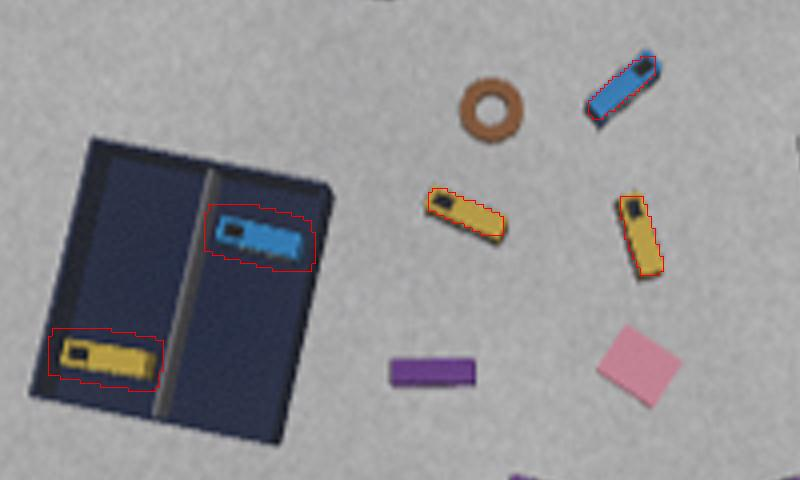

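View pics/ov_scene.png

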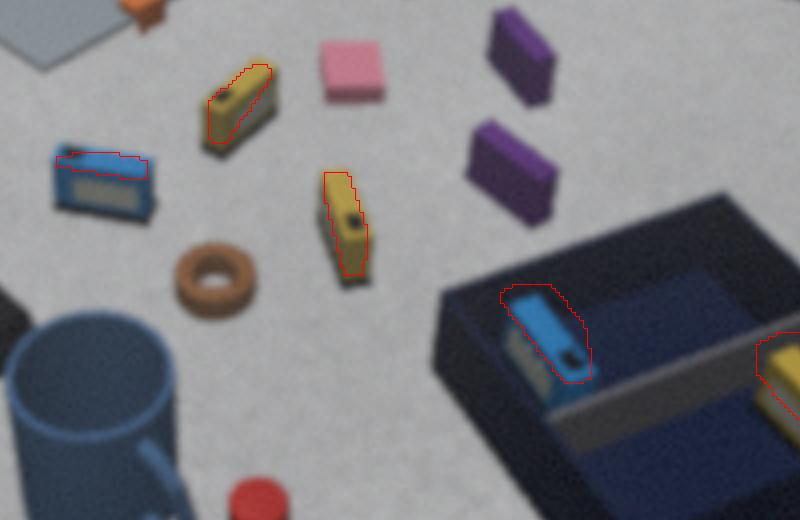

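```bash
python3 - <<'E'
s=open("h.py").read()
a=s.index("        b=(l==i).astype"); b=s.index("        pts=cv2.findNonZero(full)")
s=s[:a]+'''        b=(l==i).astype(np.uint8)
        r=max(4,int(np.sqrt(st[i,4])*.9))
        near=cv2.dilate(b,np.ones((2*r+1,)*2,np.uint8))
        hsv=cv2.cvtColor(img,cv2.COLOR_RGB2HSV)
        fg=((hsv[...,1]>45)|(V<105)).astype(np.uint8)&near
        n2,l2=cv2.connectedComponents(fg)
        ids=np.bincount(l2[b>0],minlength=n2); ids[0]=0
        full=(l2==ids.argmax()).astype(np.uint8)
'''+s[b:]
open("h.py","w").write(s)
E
python3 ov.py; python3 m.py
```

```text
top yel [246.00793651 202.87301587] 126 185
top yel [289.832 208.192] 125 176
top yel [156.40131579 239.15789474] 152 1164
top cyan [285.63478261 170.82608696] 115 188
top cyan [194.37142857 208.7       ] 140 1095
scene yel [248.36220472 184.51968504] 127 335
scene yel [276.2994012  215.20359281] 167 325
scene yel [394.99310345 258.28965517] 290 2463
scene cyan [216.01980198 200.65346535] 101 428
scene cyan [327.71717172 244.47474747] 198 1716
yel [0.5492 0.0672 1.1591 0.1621 2.    ]
yel [ 0.5368 -0.0599  0.342   0.2036  2.    ]
yel [ 0.4478  0.3373 -0.7721  1.5453  2.    ]
cyan [ 0.647  -0.0466 -0.84    0.1791  2.    ]
cyan [ 0.5247  0.2337 -0.6035  1.4745  2.    ]
box (array([ 0.4873854 ,  0.26649727, -0.17137327]), np.float64(0.04591460133918406))
box (array([0.4876221 , 0.26581451, 2.97279093]), np.float64(0.025065705692687023))
box (array([ 0.48724177,  0.26730412, -0.17424763]), np.float64(0.016735087694883966))
lid (array([ 0.54103194, -0.28105298,  3.34241703]), np.float64(0.11889591648086631))
lid (array([ 0.54134147, -0.28091599,  3.33995188]), np.float64(0.042390056894488805))
lid (array([ 0.54005397, -0.28124689,  3.34036059]), np.float64(0.07504195832821647))
```

View pics/ov_top.png

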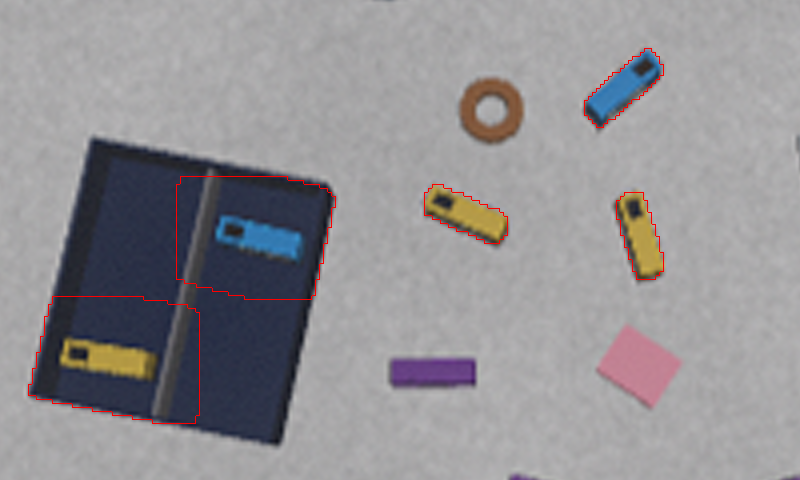

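View pics/ov_scene.png

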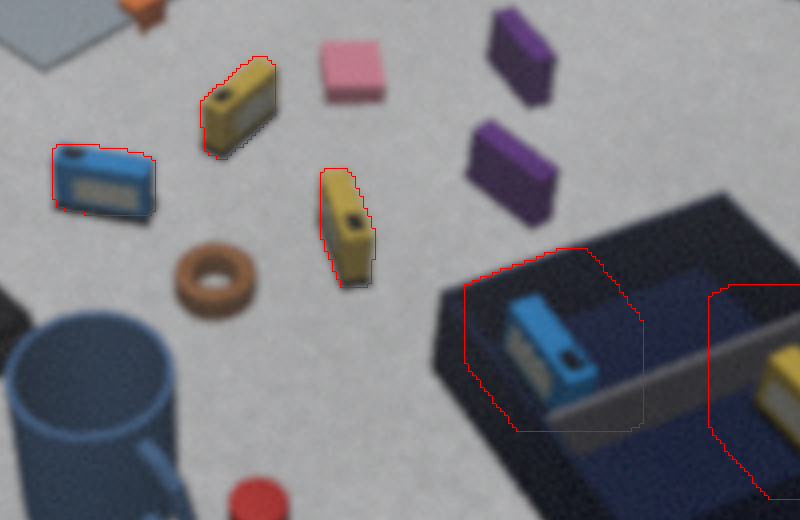

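```bash
cat > plan.py <<'E'
from h import *
from plant import robot
BOX=np.array([0.4873,0.2664,-0.171])
def b2w(x,y):
    c,s=np.cos(BOX[2]),np.sin(BOX[2]); return BOX[0]+c*x-s*y, BOX[1]+s*x+c*y
def w2b(x,y):
    c,s=np.cos(BOX[2]),np.sin(BOX[2]); dx,dy=x-BOX[0],y-BOX[1]; return c*dx+s*dy,-s*dx+c*dy
def state():
    s=robot.read_state(); M=R.from_rotvec(s["orientation"]).as_matrix()
    jy=np.arctan2(M[1,1],M[0,1])
    print("t %.1f pos %s jaw %.3f tilt %.3f q6 %.2f open %.4f F %s"%(s["t"],np.round(s["tool_pos"],4),jy,np.arccos(-M[2,2]),s["q"][5],s["opening"],np.round(s["force"],1)))
    return s,M,jy
def plan(goal,jaw=None,n=None,step=45,dyaw=.14):
    s,M,jy=state(); p=np.array(s["tool_pos"]); q6=s["q"][5]
    goal=np.array(goal,float); turn=0
    if jaw is not None:
        dq1=np.arctan2(goal[1],goal[0])-np.arctan2(p[1],p[0])
        c=[wrap(jaw-jy)+k*np.pi for k in(-1,0,1)]
        c=[d for d in c if abs(q6+dq1-d)<2.5]
        d=min(c,key=abs); turn=-d
    dist=np.linalg.norm(goal-p)*1000
    n=n or int(max(np.ceil(dist/step),np.ceil(abs(turn)/dyaw),1))
    yaw=np.arctan2(M[1,0],M[0,0]); rows=[]; cur=p.copy(); cy=yaw
    for i in range(n):
        w=p+(goal-p)*(i+1)/n-cur
        X=np.array([np.cos(cy),np.sin(cy),0]); Y=np.array([np.sin(cy),-np.cos(cy),0])
        sh=np.round([w@X*1000,w@Y*1000,-w[2]*1000],1)
        a=round(turn*(i+1)/n,2)-round(turn*i/n,2); a=round(a,2)
        cur=cur+(X*sh[0]+Y*sh[1]+[0,0,-sh[2]])/1000; cy-=a
        rows.append([sh.tolist(),a])
    print("n",n,rows)
E
python3 - <<'E'
from plan import *
from plant import optics
c=optics.read_camera("top")
for uv in((156.4,239.2),(194.4,208.7)):
    p=ray(c,uv,.047); print(w2b(*p[:2]))
for uv in((252.6,177),):print(ray(c,uv,.019))
plan([.537,-.06,.15],.342+np.pi/2)
E
```

```text
(np.float64(-0.05950748261585198), np.float64(0.04015149036353625))
(np.float64(0.046332455229639156), np.float64(-0.0458269951584916))
[0.6280867 0.0501305 0.019    ]
t 1.5 pos [0.2235 0.5568 0.2186] jaw 1.189 tilt 0.000 q6 -0.09 open 0.0931 F [ 0.2  0.3 -0.1]
n 16 [[[-32.5, -28.5, 4.3], np.float64(-0.05)], [[-31.1, -30.0, 4.3], np.float64(-0.04)], [[-29.9, -31.3, 4.3], np.float64(-0.05)], [[-28.2, -32.8, 4.3], np.float64(-0.04)], [[-27.0, -33.8, 4.2], np.float64(-0.05)], [[-25.2, -35.1, 4.3], np.float64(-0.04)], [[-23.7, -36.2, 4.3], np.float64(-0.05)], [[-22.0, -37.2, 4.3], np.float64(-0.04)], [[-20.4, -38.2, 4.3], np.float64(-0.05)], [[-18.5, -39.0, 4.3], np.float64(-0.04)], [[-16.9, -39.8, 4.3], np.float64(-0.05)], [[-14.9, -40.6, 4.3], np.float64(-0.04)], [[-13.3, -41.2, 4.3], np.float64(-0.05)], [[-11.2, -41.8, 4.2], np.float64(-0.04)], [[-9.5, -42.1, 4.3], np.float64(-0.05)], [[-7.4, -42.6, 4.3], np.float64(-0.04)]]
```

```bash
python3 - <<'E'
from plan import *
plan([.549,.067,.15],1.159-np.pi/2)
E
```

```text
t 1.5 pos [0.2235 0.5568 0.2186] jaw 1.189 tilt 0.000 q6 -0.09 open 0.0931 F [ 0.2  0.3 -0.1]
n 14 [[[-34.6, -23.8, 4.9], np.float64(0.11)], [[-37.0, -19.9, 4.9], np.float64(0.12)], [[-39.1, -15.2, 4.9], np.float64(0.11)], [[-40.6, -10.9, 4.9], np.float64(0.12)], [[-41.6, -6.0, 4.9], np.float64(0.11)], [[-42.0, -1.4, 4.9], np.float64(0.12)], [[-41.8, 3.7, 4.9], np.float64(0.11)], [[-41.2, 8.3, 4.9], np.float64(0.11)], [[-40.1, 12.7, 4.9], np.float64(0.12)], [[-38.2, 17.4, 4.9], np.float64(0.11)], [[-36.1, 21.5, 4.9], np.float64(0.12)], [[-33.2, 25.7, 4.9], np.float64(0.11)], [[-30.3, 29.1, 4.9], np.float64(0.12)], [[-26.5, 32.6, 4.9], np.float64(0.11)]]
```

>>> {"method": "send_rows", "body": {
  "targets": [
    [0.075, [-34.6, -23.8, 4.9], 0.11],
    [0.075, [-37, -19.9, 4.9], 0.12],
    [0.075, [-39.1, -15.2, 4.9], 0.11],
    [0.075, [-40.6, -10.9, 4.9], 0.12],
    [0.075, [-41.6, -6, 4.9], 0.11],
    [0.075, [-42, -1.4, 4.9], 0.12],
    [0.075, [-41.8, 3.7, 4.9], 0.11],
    [0.075, [-41.2, 8.3, 4.9], 0.11],
    [0.075, [-40.1, 12.7, 4.9], 0.12],
    [0.075, [-38.2, 17.4, 4.9], 0.11],
    [0.075, [-36.1, 21.5, 4.9], 0.12],
    [0.075, [-33.2, 25.7, 4.9], 0.11]
  ],
  "newtons": 25
}}

```text
t: 2.7
tool_pos: [0.5034, 0.1354, 0.1599]
orientation: [2.418, 2.005, 0.001]
force: [0.5, 0.5, -0.8]
opening: 0.05
```

>>> {"method": "send_rows", "body": {
  "targets": [
    [0.075, [-30.3, 29.1, 4.9], 0.12],
    [0.075, [-26.5, 32.6, 4.9], 0.11],
    [0.075, [0, 0, 0], 0],
    [0.075, [0, 0, 0], 0]
  ]
}}

```text
t: 3.1
tool_pos: [0.5491, 0.0662, 0.1497]
orientation: [-2.629, -1.719, 0.001]
force: [-0.7, -0.1, 0.3]
opening: 0.0499
```

```bash
cat > look.py <<'E'
import sys
from plan import *
from plant import optics
w=optics.read_camera("wrist"); cv2.imwrite(f"pics/{sys.argv[1]}.png",w["color"][:,:,::-1])
cs={n:optics.read_camera(n) for n in("top","scene")}
for r in loose(cs,BOX): print(r[0],np.round(r[1:],4))
state()
E
python3 look.py w1
```

```text
yel [ 0.5372 -0.0599  0.3215  0.1945  2.    ]
cyan [ 0.6469 -0.0466 -0.8412  0.1778  2.    ]
t 3.2 pos [0.5486 0.0679 0.1502] jaw -0.409 tilt 0.000 q6 0.44 open 0.0504 F [-0.1  0.  -0.4]
```

View pics/w1.png

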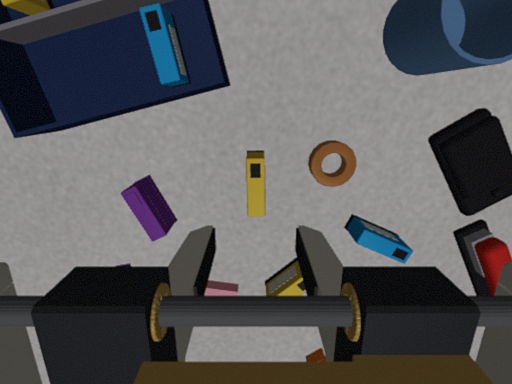

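The wrist view at (256,183) shows the yellow cartridge on the jaws' centre line and aligned with them, so I'm descending.

>>> {"method": "send_rows", "body": {
  "targets": [
    [0.075, [0, 0, 40], 0],
    [0.075, [0, 0, 40], 0],
    [0.075, [0, 0, 30], 0],
    [0.075, [0, 0, 18], 0],
    [0.075, [0, 0, 10], 0],
    [-1, [0, 0, 0], 0],
    [-1, [0, 0, 0], 0],
    [-1, [0, 0, 0], 0],
    [-1, [0, 0, 0], 0],
    [-1, [0, 0, 0], 0]
  ],
  "newtons": 25
}}

```text
t: 4.25
tool_pos: [0.55, 0.067, 0.0133]
orientation: [2.627, 1.721, 0.003]
force: [0.2, 0.3, 3.8]
opening: 0.0175
```

>>> {"method": "send_rows", "body": {
  "targets": [
    [-1, [0, 0, -25], 0],
    [-1, [0, 0, -35], 0],
    [-1, [0, 0, -40], 0],
    [-1, [0, 0, -38], 0],
    [-1, [0, 0, 0], 0]
  ]
}}

```text
t: 4.75
tool_pos: [0.5532, 0.0671, 0.1574]
orientation: [2.623, 1.718, 0.015]
force: [0.6, 0.4, -0.1]
opening: 0.0178
```

```bash
python3 - <<'E'
from plan import *
from plant import optics
w=optics.read_camera("wrist"); cv2.imwrite("pics/w2.png",w["color"][:,:,::-1])
plan([*b2w(.052,.042),.15],BOX[2])
E
```

```text
t 4.8 pos [0.5517 0.067  0.1542] jaw -0.411 tilt 0.007 q6 0.44 open 0.0177 F [ 0.3 -0.  -0.5]
n 6 [[[35.0, -16.4, 0.7], np.float64(-0.04)], [[35.7, -14.9, 0.7], np.float64(-0.04)], [[36.2, -13.5, 0.7], np.float64(-0.04)], [[36.8, -12.1, 0.7], np.float64(-0.04)], [[37.2, -10.5, 0.7], np.float64(-0.04)], [[37.6, -9.1, 0.7], np.float64(-0.04)]]
```

View pics/w2.png

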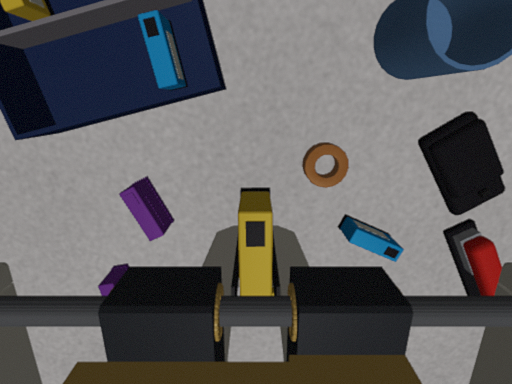

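The yellow cartridge is held level between the pads. I'm carrying it to box slot (+52, +42).

>>> {"method": "send_rows", "body": {
  "targets": [
    [-1, [35, -16.4, 0.7], -0.04],
    [-1, [35.7, -14.9, 0.7], -0.04],
    [-1, [36.2, -13.5, 0.7], -0.04],
    [-1, [36.8, -12.1, 0.7], -0.04],
    [-1, [37.2, -10.5, 0.7], -0.04],
    [-1, [37.6, -9.1, 0.7], -0.04],
    [-1, [0, 0, 0], 0],
    [-1, [0, 0, 0], 0]
  ]
}}

```text
t: 5.6
tool_pos: [0.5419, 0.2992, 0.1441]
orientation: [-2.401, -2.025, 0.004]
force: [-0.4, -0.2, -0.6]
opening: 0.0177
```

```bash
python3 - <<'E'
from plan import *
from plant import optics
w=optics.read_camera("wrist"); cv2.imwrite("pics/w3.png",w["color"][:,:,::-1])
plan([*b2w(.052,.042),.02],BOX[2])
E
```

```text
t 5.7 pos [0.5423 0.2983 0.1444] jaw -0.171 tilt 0.002 q6 0.59 open 0.0182 F [ 0.2 -0.5 -0.2]
n 3 [[[0.4, 1.1, 41.5], np.float64(0.0)], [[0.4, 1.1, 41.4], np.float64(0.0)], [[0.4, 1.0, 41.5], np.float64(0.0)]]
```

View pics/w3.png

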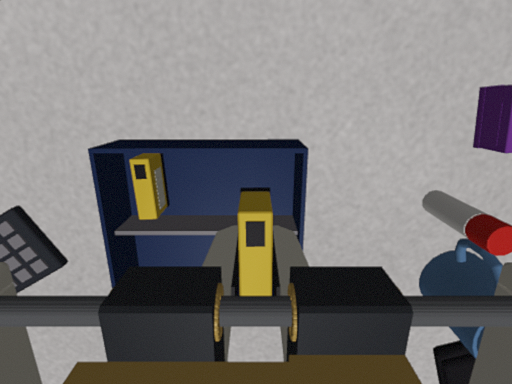

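>>> {"method": "send_rows", "body": {
  "targets": [
    [-1, [1, 3, 40], 0],
    [-1, [0, 0, 40], 0],
    [-1, [0, 0, 30], 0],
    [-1, [0, 0, 14], 0],
    [-1, [0, 0, 0], 0],
    [-1, [0, 0, 0], 0]
  ]
}}

```text
t: 6.25
tool_pos: [0.5469, 0.2988, 0.0225]
orientation: [2.404, 2.022, 0.001]
force: [0.2, 1.2, 0.0]
opening: 0.0177
```

```bash
python3 - <<'E'
from plan import *
s,_,_=state(); print(w2b(*s["tool_pos"][:2]))
E
```

```text
t 6.2 pos [0.5469 0.2988 0.0225] jaw -0.172 tilt 0.001 q6 0.59 open 0.0177 F [0.2 1.2 0. ]
(np.float64(0.053202864557298724), np.float64(0.04202321943458311))
```

>>> {"method": "send_rows", "body": {
  "targets": [
    [-1, [0, 0, 3], 0],
    [-1, [0, 0, 0], 0],
    [-0.44, [0, 0, 0], 0],
    [-0.44, [0, 0, 0], 0],
    [-0.44, [0, 0, 0], 0],
    [-0.44, [0, 0, -30], 0],
    [-0.44, [0, 0, -40], 0],
    [-0.44, [0, 0, -40], 0],
    [-0.44, [0, 0, -25], 0],
    [-0.44, [0, 0, 0], 0]
  ]
}}

```text
t: 7.25
tool_pos: [0.5491, 0.3009, 0.1599]
orientation: [2.401, 2.022, 0.014]
force: [0.6, 0.4, 0.6]
opening: 0.026
```

```bash
python3 look.py w4; python3 - <<'E'
from plan import *
plan([.537,-.06,.15],.333+np.pi/2)
E
```

```text
yel [ 0.5372 -0.0599  0.3213  0.1946  2.    ]
cyan [ 0.647  -0.0466 -0.8392  0.1781  2.    ]
t 7.4 pos [0.5457 0.2992 0.1528] jaw -0.171 tilt 0.001 q6 0.59 open 0.0262 F [-0.6  0.1 -1. ]
t 7.4 pos [0.5457 0.2992 0.1528] jaw -0.171 tilt 0.001 q6 0.59 open 0.0262 F [-0.6  0.1 -1. ]
n 8 [[[-44.4, 6.6, 0.4], np.float64(0.13)], [[-43.2, 12.3, 0.3], np.float64(0.14)], [[-41.1, 18.2, 0.4], np.float64(0.13)], [[-38.4, 23.3, 0.3], np.float64(0.13)], [[-35.0, 28.1, 0.4], np.float64(0.14)], [[-30.7, 32.8, 0.3], np.float64(0.13)], [[-26.3, 36.5, 0.4], np.float64(0.13)], [[-21.3, 39.5, 0.3], np.float64(0.14)]]
```

View pics/w4.png

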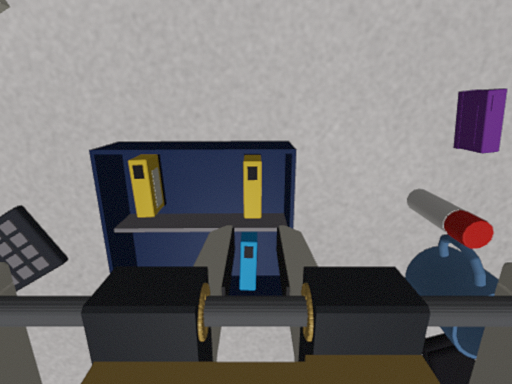

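The wrist view shows the first yellow cartridge standing in the +y bay at (252,186), opposite the cyan one. Next is the second yellow.

>>> {"method": "send_rows", "body": {
  "targets": [
    [0.075, [-44.4, 6.6, 0.4], 0.13],
    [0.075, [-43.2, 12.3, 0.3], 0.14],
    [0.075, [-41.1, 18.2, 0.4], 0.13],
    [0.075, [-38.4, 23.3, 0.3], 0.13],
    [0.075, [-35, 28.1, 0.4], 0.14],
    [0.075, [-30.7, 32.8, 0.3], 0.13],
    [0.075, [-26.3, 36.5, 0.4], 0.13],
    [0.075, [-21.3, 39.5, 0.3], 0.14],
    [0.075, [0, 0, 0], 0],
    [0.075, [0, 0, 0], 0]
  ]
}}

```text
t: 8.4
tool_pos: [0.5362, -0.0604, 0.1491]
orientation: [-3.098, -0.513, 0.005]
force: [-0.3, -0.0, -0.3]
opening: 0.0497
```

```bash
python3 look.py w5; python3 - <<'E'
from plan import *
plan([.537,-.06,.0125],.325+np.pi/2)
E
```

```text
yel [ 0.5375 -0.0604  0.3742  0.8777  2.    ]
t 8.6 pos [ 0.537  -0.0584  0.1501] jaw -1.239 tilt 0.002 q6 1.03 open 0.0500 F [ 0.7 -0.4 -0.4]
t 8.6 pos [ 0.537  -0.0584  0.1501] jaw -1.239 tilt 0.002 q6 1.03 open 0.0500 F [ 0.7 -0.4 -0.4]
n 4 [[[-0.1, 0.4, 34.4], np.float64(0.0)], [[-0.2, 0.3, 34.4], np.float64(0.0)], [[-0.1, 0.4, 34.4], np.float64(0.01)], [[-0.1, 0.4, 34.4], np.float64(0.0)]]
```

View pics/w5.png

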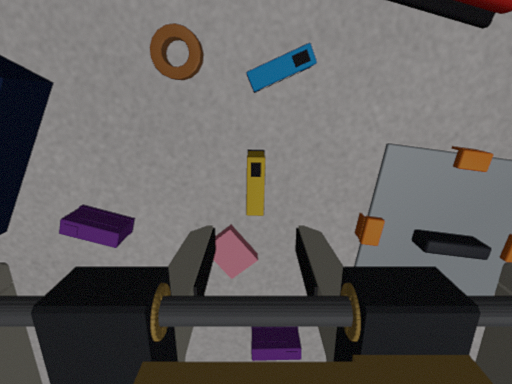

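The yellow cartridge at (256,183) is centred and aligned; the notes and lid stay clear of the fingers.

>>> {"method": "send_rows", "body": {
  "targets": [
    [0.075, [0, 1, 40], 0],
    [0.075, [0, 0, 40], 0],
    [0.075, [0, 0, 30], 0],
    [0.075, [0, 0, 18], 0],
    [0.075, [0, 0, 10], 0],
    [-1, [0, 0, 0], 0],
    [-1, [0, 0, 0], 0],
    [-1, [0, 0, 0], 0],
    [-1, [0, 0, 0], 0],
    [-1, [0, 0, 0], 0]
  ]
}}

```text
t: 9.55
tool_pos: [0.5387, -0.0609, 0.0142]
orientation: [3.098, 0.516, 0.003]
force: [-0.2, 1.5, 2.9]
opening: 0.0174
```

>>> {"method": "send_rows", "body": {
  "targets": [
    [-1, [0, 0, -25], 0],
    [-1, [0, 0, -35], 0],
    [-1, [0, 0, -40], 0],
    [-1, [0, 0, -38], 0],
    [-1, [0, 0, 0], 0],
    [-1, [0, 0, 0], 0]
  ]
}}

```text
t: 10.15
tool_pos: [0.5387, -0.061, 0.1524]
orientation: [3.098, 0.515, 0.004]
force: [-0.3, 0.6, -1.0]
opening: 0.0179
```

```bash
python3 - <<'E'
from plan import *
from plant import optics
w=optics.read_camera("wrist"); cv2.imwrite("pics/w6.png",w["color"][:,:,::-1])
plan([*b2w(.0,.042),.15],BOX[2])
E
```

```text
t 10.2 pos [ 0.5376 -0.0608  0.1506] jaw -1.241 tilt 0.000 q6 1.03 open 0.0179 F [-0.2  0.4 -1.1]
n 9 [[[8.7, -40.3, 0.1], np.float64(-0.12)], [[13.5, -39.0, 0.0], np.float64(-0.12)], [[18.1, -37.0, 0.1], np.float64(-0.12)], [[22.3, -34.7, 0.1], np.float64(-0.12)], [[26.4, -31.7, 0.0], np.float64(-0.11)], [[29.6, -28.6, 0.1], np.float64(-0.12)], [[32.9, -24.9, 0.1], np.float64(-0.12)], [[35.6, -20.7, 0.1], np.float64(-0.12)], [[37.9, -16.4, 0.0], np.float64(-0.12)]]
```

View pics/w6.png

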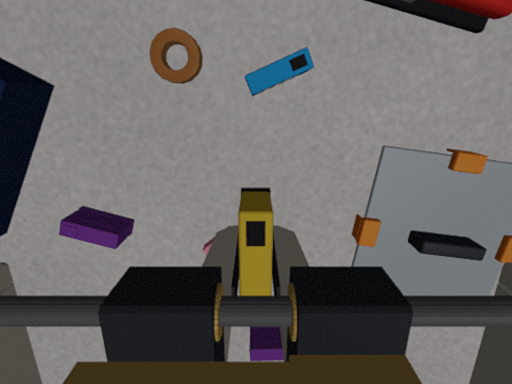

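>>> {"method": "send_rows", "body": {
  "targets": [
    [-1, [8.7, -40.3, 0], -0.12],
    [-1, [13.5, -39, 0], -0.12],
    [-1, [18.1, -37, 0], -0.12],
    [-1, [22.3, -34.7, 0], -0.12],
    [-1, [26.4, -31.7, 0], -0.11],
    [-1, [29.6, -28.6, 0], -0.12],
    [-1, [32.9, -24.9, 0], -0.12],
    [-1, [35.6, -20.7, 0], -0.12],
    [-1, [37.9, -16.4, 0], -0.12],
    [-1, [0, 0, 0], 0],
    [-1, [0, 0, 0], 0]
  ]
}}

```text
t: 11.3
tool_pos: [0.493, 0.3079, 0.1485]
orientation: [-2.401, -2.025, 0.006]
force: [-0.1, -0.4, -1.8]
opening: 0.0176
```

```bash
python3 - <<'E'
from plan import *
from plant import optics
w=optics.read_camera("wrist"); cv2.imwrite("pics/w7.png",w["color"][:,:,::-1])
plan([*b2w(-.001,.042),.0195],BOX[2])
E
```

```text
t 11.3 pos [0.4935 0.3071 0.1489] jaw -0.171 tilt 0.004 q6 0.64 open 0.0176 F [ 0.  -0.3 -0.4]
n 3 [[[0.3, -0.1, 43.1], np.float64(0.0)], [[0.3, -0.0, 43.2], np.float64(0.0)], [[0.2, -0.1, 43.1], np.float64(0.0)]]
```

View pics/w7.png

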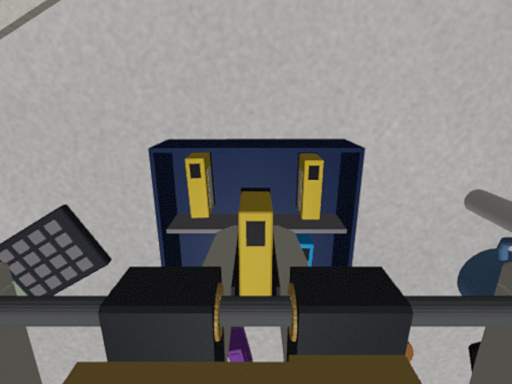

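The held cartridge is midway between the two placed yellows at (199,186) and (311,186), so I'm lowering it.

>>> {"method": "send_rows", "body": {
  "targets": [
    [-1, [0.8, 0, 40], 0],
    [-1, [0, 0, 40], 0],
    [-1, [0, 0, 30], 0],
    [-1, [0, 0, 15], 0],
    [-1, [0, 0, 4], 0],
    [-1, [0, 0, 0], 0]
  ]
}}

```text
t: 11.95
tool_pos: [0.4951, 0.308, 0.0223]
orientation: [2.404, 2.022, -0.0]
force: [-0.1, 0.8, -0.3]
opening: 0.0178
```

>>> {"method": "send_rows", "body": {
  "targets": [
    [-1, [0, 0, 0], 0],
    [-0.44, [0, 0, 0], 0],
    [-0.44, [0, 0, 0], 0],
    [-0.44, [0, 0, 0], 0],
    [-0.44, [0, 0, -30], 0],
    [-0.44, [0, 0, -40], 0],
    [-0.44, [0, 0, -40], 0],
    [-0.44, [0, 0, -25], 0],
    [-0.44, [0, 0, 0], 0]
  ]
}}

```text
t: 12.85
tool_pos: [0.4976, 0.3102, 0.1629]
orientation: [2.401, 2.023, 0.014]
force: [0.6, 0.2, 0.2]
opening: 0.0259
```

```bash
python3 look.py w8; python3 - <<'E'
from plan import *
plan([.647,-.0466,.15],-.84+np.pi/2)
E
```

```text
cyan [ 0.647  -0.0466 -0.8392  0.1787  2.    ]
t 13.0 pos [0.4943 0.3084 0.1562] jaw -0.171 tilt 0.001 q6 0.64 open 0.0263 F [-0.9  0.8 -1.6]
t 13.0 pos [0.4943 0.3084 0.1562] jaw -0.171 tilt 0.001 q6 0.64 open 0.0263 F [-0.9  0.8 -1.6]
n 9 [[[-36.0, 23.4, 0.7], np.float64(-0.1)], [[-38.1, 19.7, 0.7], np.float64(-0.1)], [[-40.0, 15.8, 0.7], np.float64(-0.1)], [[-41.3, 11.8, 0.7], np.float64(-0.1)], [[-42.2, 7.6, 0.7], np.float64(-0.1)], [[-42.9, 3.3, 0.7], np.float64(-0.1)], [[-42.9, -1.0, 0.6], np.float64(-0.1)], [[-42.6, -5.3, 0.7], np.float64(-0.1)], [[-41.9, -9.5, 0.7], np.float64(-0.1)]]
```

View pics/w8.png

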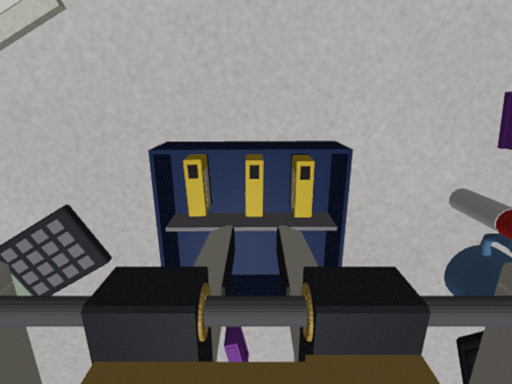

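Three yellows now stand in the +y bay at (197,186), (254,186) and (303,186). Next is the cyan cartridge.

>>> {"method": "send_rows", "body": {
  "targets": [
    [0.075, [-36, 23.4, 0.7], -0.1],
    [0.075, [-38.1, 19.7, 0.7], -0.1],
    [0.075, [-40, 15.8, 0.7], -0.1],
    [0.075, [-41.3, 11.8, 0.7], -0.1],
    [0.075, [-42.2, 7.6, 0.7], -0.1],
    [0.075, [-42.9, 3.3, 0.7], -0.1],
    [0.075, [-42.9, -1, 0.7], -0.1],
    [0.075, [-42.6, -5.3, 0.7], -0.1],
    [0.075, [-41.9, -9.5, 0.7], -0.1],
    [0.075, [0, 0, 0], 0],
    [0.075, [0, 0, 0], 0]
  ]
}}

```text
t: 14.1
tool_pos: [0.6462, -0.0472, 0.1482]
orientation: [-1.287, -2.862, 0.001]
force: [0.4, 1.0, 0.1]
opening: 0.0501
```

```bash
python3 look.py w9; python3 - <<'E'
from plan import *
plan([.647,-.0466,.0125],-.84+np.pi/2)
E
```

```text
cyan [ 0.6464 -0.0471 -0.8784  0.5867  2.    ]
t 14.2 pos [ 0.6465 -0.0451  0.1497] jaw 0.729 tilt 0.002 q6 -0.88 open 0.0496 F [0.7 0.2 0.4]
t 14.2 pos [ 0.6465 -0.0451  0.1497] jaw 0.729 tilt 0.002 q6 -0.88 open 0.0496 F [0.7 0.2 0.4]
n 4 [[[-0.4, -0.2, 34.3], np.float64(0.0)], [[-0.3, -0.1, 34.3], np.float64(0.0)], [[-0.4, -0.2, 34.3], np.float64(0.0)], [[-0.4, -0.2, 34.3], np.float64(0.0)]]
```

View pics/w9.png

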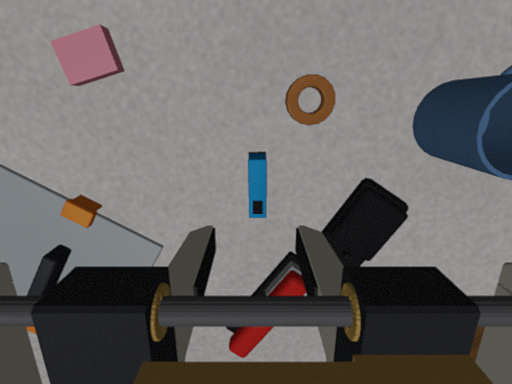

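The cyan cartridge at (257,185) is centred and aligned, with the stapler and mouse clear.

>>> {"method": "send_rows", "body": {
  "targets": [
    [0.075, [0, 0.5, 40], 0],
    [0.075, [0, 0, 40], 0],
    [0.075, [0, 0, 30], 0],
    [0.075, [0, 0, 18], 0],
    [0.075, [0, 0, 9], 0],
    [-1, [0, 0, 0], 0],
    [-1, [0, 0, 0], 0],
    [-1, [0, 0, 0], 0],
    [-1, [0, 0, 0], 0],
    [-1, [0, 0, 0], 0]
  ]
}}

```text
t: 15.25
tool_pos: [0.6487, -0.0464, 0.0151]
orientation: [1.283, 2.865, 0.001]
force: [-0.0, 0.1, 2.6]
opening: 0.0178
```

>>> {"method": "send_rows", "body": {
  "targets": [
    [-1, [0, 0, -25], 0],
    [-1, [0, 0, -35], 0],
    [-1, [0, 0, -40], 0],
    [-1, [0, 0, -38], 0],
    [-1, [0, 0, 0], 0],
    [-1, [0, 0, 0], 0]
  ]
}}

```text
t: 15.85
tool_pos: [0.6488, -0.0464, 0.1536]
orientation: [1.282, 2.864, 0.001]
force: [0.2, -0.0, -0.1]
opening: 0.018
```

```bash
python3 - <<'E'
from plan import *
from plant import optics
w=optics.read_camera("wrist"); cv2.imwrite("pics/w10.png",w["color"][:,:,::-1])
plan([*b2w(-.035,-.042),.15],BOX[2])
E
```

```text
t 15.9 pos [ 0.6476 -0.0462  0.1515] jaw 0.729 tilt 0.000 q6 -0.88 open 0.0177 F [-0.9 -0.2 -0.9]
n 8 [[[42.7, 4.2, 0.2], np.float64(0.11)], [[42.8, -0.4, 0.2], np.float64(0.11)], [[42.6, -5.2, 0.2], np.float64(0.12)], [[41.6, -10.2, 0.2], np.float64(0.11)], [[40.3, -14.7, 0.1], np.float64(0.11)], [[38.4, -19.1, 0.2], np.float64(0.11)], [[36.0, -23.1, 0.2], np.float64(0.12)], [[33.1, -27.3, 0.2], np.float64(0.11)]]
```

View pics/w10.png

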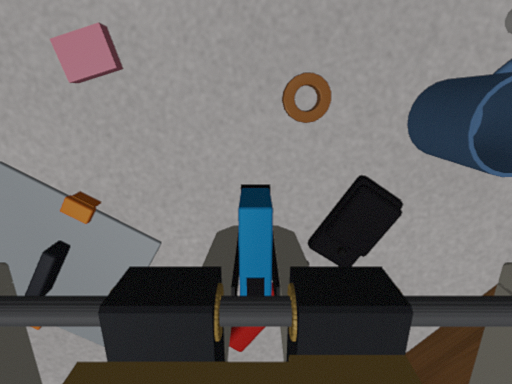

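>>> {"method": "send_rows", "body": {
  "targets": [
    [-1, [42.7, 4.2, 0], 0.11],
    [-1, [42.8, -0.4, 0], 0.11],
    [-1, [42.6, -5.2, 0], 0.12],
    [-1, [41.6, -10.2, 0], 0.11],
    [-1, [40.3, -14.7, 0], 0.11],
    [-1, [38.4, -19.1, 0], 0.11],
    [-1, [36, -23.1, 0], 0.12],
    [-1, [33.1, -27.3, 0], 0.11],
    [-1, [0, 0, 0], 0],
    [-1, [0, 0, 0], 0]
  ]
}}

```text
t: 16.9
tool_pos: [0.4444, 0.2312, 0.15]
orientation: [-2.399, -2.028, 0.004]
force: [-0.8, 0.4, -1.0]
opening: 0.0177
```

```bash
python3 - <<'E'
from plan import *
from plant import optics
w=optics.read_camera("wrist"); cv2.imwrite("pics/w11.png",w["color"][:,:,::-1])
plan([*b2w(-.035,-.042),.0195],BOX[2])
E
```

```text
t 16.9 pos [0.4452 0.2305 0.1503] jaw -0.169 tilt 0.002 q6 0.54 open 0.0181 F [ 0.5 -0.1 -0.9]
n 3 [[[0.2, 0.1, 43.6], np.float64(0.0)], [[0.2, 0.2, 43.6], np.float64(0.0)], [[0.1, 0.1, 43.6], np.float64(0.0)]]
```

View pics/w11.png

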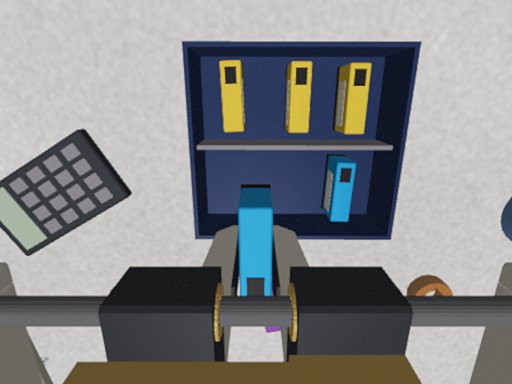

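The yellows at (232,96), (298,96) and (353,98) and the cyan at (341,187) are standing in their bays. The held cyan is over a free part of the cyan bay.

>>> {"method": "send_rows", "body": {
  "targets": [
    [-1, [0.5, 0.5, 40], 0],
    [-1, [0, 0, 40], 0],
    [-1, [0, 0, 30], 0],
    [-1, [0, 0, 16], 0],
    [-1, [0, 0, 4.5], 0],
    [-1, [0, 0, 0], 0],
    [-1, [0, 0, 0], 0]
  ]
}}

```text
t: 17.65
tool_pos: [0.447, 0.2302, 0.0208]
orientation: [2.404, 2.022, -0.001]
force: [1.4, 0.2, -0.5]
opening: 0.0182
```

>>> {"method": "send_rows", "body": {
  "targets": [
    [-0.44, [0, 0, 0], 0],
    [-0.44, [0, 0, 0], 0],
    [-0.44, [0, 0, 0], 0],
    [-0.44, [0, 0, -30], 0],
    [-0.44, [0, 0, -40], 0],
    [-0.44, [0, 0, -40], 0],
    [-0.44, [0, 0, -25], 0],
    [-0.44, [0, 0, 0], 0]
  ]
}}

```text
t: 18.45
tool_pos: [0.4493, 0.2326, 0.1614]
orientation: [2.401, 2.022, 0.013]
force: [1.1, 0.3, 0.3]
opening: 0.026
```

```bash
cat > lid.py <<'E'
from plan import *
from plant import optics
def tabs(c,z,amin=8,amax=2000):
    hsv=cv2.cvtColor(c["color"],cv2.COLOR_RGB2HSV)
    m=((hsv[...,0]>5)&(hsv[...,0]<16)&(hsv[...,1]>170)&(hsv[...,2]>130)).astype(np.uint8)
    n,l,st,ce=cv2.connectedComponentsWithStats(m)
    return [(ce[i],st[i,4]) for i in range(1,n) if amin<st[i,4]<amax]
def lidfit():
    V=[]
    for n in("top","scene"):
        c=optics.read_camera(n)
        d=optics.cut_out(n,"lid_grip")[:1]
        print(n,[(x["confidence"],x["point"]) for x in d])
        if d and d[0]["region"].sum()>1200: V.append((c,d[0]["region"]))
    for vs in [V]+[[v] for v in V]:
        m=vs[0][1]; ys,xs=np.nonzero(m); p=ray(vs[0][0],(xs.mean(),ys.mean()),.01)
        x,f=fit(vs,(p[0],p[1],.2),(.192,.176),.008,.014); print("lid",np.round(x,4),round(f,3))
if __name__=="__main__":
    lidfit()
    c=optics.read_camera("top"); print([(ce.round(1).tolist(),int(a),ray(c,ce,.024).round(4).tolist()) for ce,a in tabs(c,.024)])
E
python3 look.py w12; python3 lid.py;python3 - <<'E'
from plan import *
plan([.541,-.281,.17],.2+np.pi)
E
```

```text
t 18.6 pos [0.446  0.2313 0.1554] jaw -0.171 tilt 0.001 q6 0.55 open 0.0262 F [-0.1 -0.2 -0.1]
top [(0.27, [357.7, 178.8])]
scene [(0.96, [205.9, 151.1])]
lid [ 0.5391 -0.2809  0.1738] 0.083
lid [ 0.5391 -0.2809  0.1738] 0.083
[([358.7, 179.4], 37, [0.6283, -0.2628, 0.024]), ([337.0, 210.6], 11, [0.5337, -0.1984, 0.024]), ([372.0, 240.3], 58, [0.4501, -0.2988, 0.024])]
t 18.9 pos [0.4457 0.2311 0.1549] jaw -0.171 tilt 0.002 q6 0.55 open 0.0262 F [-0.4 -0.4  0.8]
n 12 [[[-40.7, 15.1, -1.3], np.float64(-0.03)], [[-41.1, 13.9, -1.2], np.float64(-0.03)], [[-41.6, 12.6, -1.3], np.float64(-0.03)], [[-41.9, 11.3, -1.2], np.float64(-0.03)], [[-42.2, 10.2, -1.3], np.float64(-0.03)], [[-42.5, 8.8, -1.3], np.float64(-0.04)], [[-42.8, 7.1, -1.2], np.float64(-0.03)], [[-43.0, 5.9, -1.3], np.float64(-0.03)], [[-43.2, 4.5, -1.3], np.float64(-0.03)], [[-43.3, 3.3, -1.2], np.float64(-0.03)], [[-43.4, 1.9, -1.3], np.float64(-0.03)], [[-43.4, 0.7, -1.2], np.float64(-0.03)]]
```

View pics/w12.png

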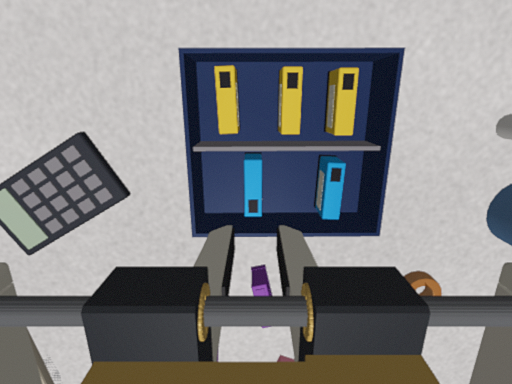

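All five cartridges stand in their own bays: yellows at (227,100), (290,100) and (342,100), cyans at (253,185) and (330,187). Next is the lid.

>>> {"method": "send_rows", "body": {
  "targets": [
    [0.2, [-40.7, 15.1, -1.3], -0.03],
    [0.2, [-41.1, 13.9, -1.2], -0.03],
    [0.2, [-41.6, 12.6, -1.3], -0.03],
    [0.2, [-41.9, 11.3, -1.2], -0.03],
    [0.2, [-42.2, 10.2, -1.3], -0.03],
    [0.2, [-42.5, 8.8, -1.3], -0.04],
    [0.2, [-42.8, 7.1, -1.2], -0.03],
    [0.2, [-43, 5.9, -1.3], -0.03],
    [0.2, [-43.2, 4.5, -1.3], -0.03],
    [0.2, [-43.3, 3.3, -1.2], -0.03],
    [0.2, [-43.4, 1.9, -1.3], -0.03],
    [0.2, [-43.4, 0.7, -1.2], -0.03]
  ]
}}

```text
t: 20.05
tool_pos: [0.5415, -0.2824, 0.1705]
orientation: [-1.988, -2.431, 0.0]
force: [0.8, -0.2, -0.1]
opening: 0.0559
```

>>> {"method": "send_rows", "body": {
  "targets": [
    [0.2, [0, 0, 0], 0],
    [0.2, [0, 0, 0], 0]
  ]
}}

```text
t: 20.25
tool_pos: [0.5412, -0.2814, 0.1701]
orientation: [-1.991, -2.427, 0.0]
force: [-0.8, 1.1, -0.5]
opening: 0.0555
```

```bash
python3 - <<'E'
from plan import *
from plant import optics
import json
w=optics.read_camera("wrist"); im=w["color"][:,:,::-1].copy()
x,y,yaw=.5405,-.281,.2
for sz,z in(((.192,.176),.014),((.016,.07),.044)):
    P=proj(w,boxpts(x,y,yaw,*sz,z,z)[:4]); P=P[[0,1,3,2]]
    cv2.polylines(im,[np.round(P).astype(int)],True,(0,0,255),1)
cv2.imwrite("pics/w13.png",im); cv2.imwrite("pics/w13r.png",w["color"][:,:,::-1])
np.save("w13.npy",dict(w),allow_pickle=True)
state()
t=optics.read_camera("top");cv2.imwrite("pics/t13.png",t["color"][:,:,::-1])
E
```

```text
t 20.3 pos [ 0.5413 -0.2803  0.1703] jaw 0.198 tilt 0.002 q6 -0.76 open 0.0557 F [-0.2  0.6 -0.1]
```

View pics/w13.png

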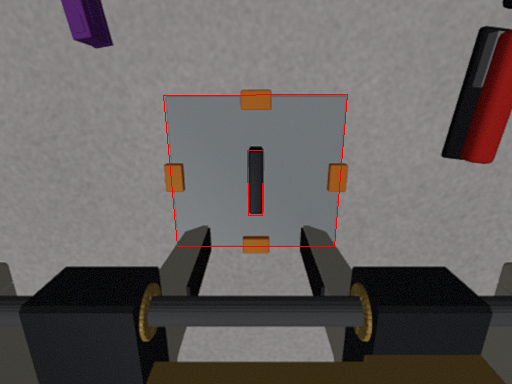

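The projected lid outline lies on the plate and on the handle at (256,181), so the pose (0.5405, -0.281, 0.2) holds. I'm descending to the handle.

>>> {"method": "send_rows", "body": {
  "targets": [
    [0, [0, 0, 40], 0],
    [0, [0, 0, 40], 0],
    [0, [0, 0, 40], 0],
    [0, [0, 0, 20], 0],
    [0, [0, 0, 10.5], 0],
    [-1, [0, 0, 0], 0],
    [-1, [0, 0, 0], 0],
    [-1, [0, 0, 0], 0],
    [-1, [0, 0, 0], 0],
    [-1, [0, 0, 0], 0],
    [-1, [0, 0, 0], 0]
  ],
  "newtons": 60
}}

```text
t: 21.45
tool_pos: [0.5425, -0.2815, 0.0225]
orientation: [1.989, 2.429, 0.0]
force: [-2.5, 0.6, 7.9]
opening: 0.0157
```

>>> {"method": "send_rows", "body": {
  "targets": [
    [-1, [0, 0, -10], 0],
    [-1, [0, 0, -20], 0],
    [-1, [0, 0, -40], 0],
    [-1, [0, 0, -40], 0],
    [-1, [0, 0, -40], 0],
    [-1, [0, 0, 0], 0],
    [-1, [0, 0, 0], 0]
  ]
}}

```text
t: 22.15
tool_pos: [0.5423, -0.2811, 0.1721]
orientation: [1.988, 2.429, 0.001]
force: [-0.3, 0.2, -4.2]
opening: 0.0153
```

```bash
python3 - <<'E'
from plan import *
from plant import optics
w=optics.read_camera("wrist"); im=w["color"][:,:,::-1].copy()
cv2.imwrite("pics/w14.png",im)
c=optics.read_camera("scene"); cv2.imwrite("pics/s14.png",c["color"][:,:,::-1])
state()
E
```

```text
t 22.2 pos [ 0.5406 -0.28    0.1687] jaw 0.199 tilt 0.003 q6 -0.76 open 0.0156 F [-1.   0.4 -4.4]
```

View pics/w14.png

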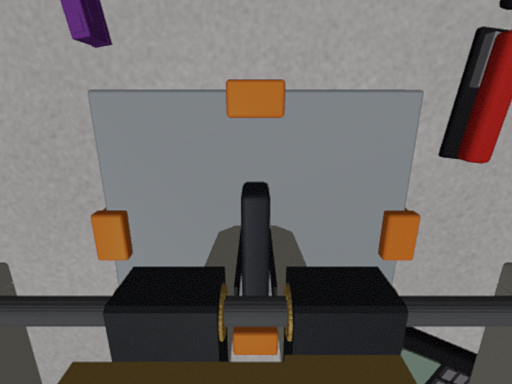

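View pics/s14.png

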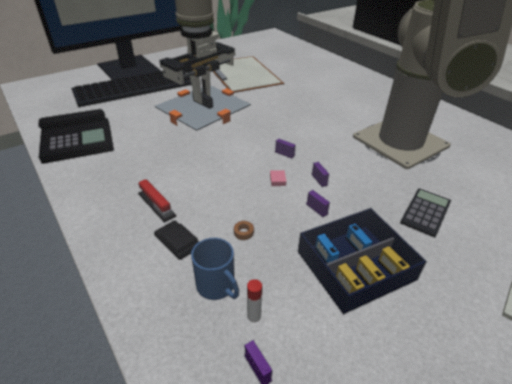

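```bash
python3 - <<'E'
from plan import *
from plant import optics
w=optics.read_camera("wrist"); im=w["color"]
s,M,jy=state(); T=np.array(s["tool_pos"])
g=cv2.cvtColor(im,cv2.COLOR_RGB2HSV)
m=((g[...,0]>5)&(g[...,0]<16)&(g[...,1]>170)&(g[...,2]>200)).astype(np.uint8)
n,l,st,ce=cv2.connectedComponentsWithStats(m)
# tool axes yaw
X=M[:,0];Y=M[:,1]
for i in range(1,n):
    if st[i,4]<200: continue
    print("tab",st[i],ce[i].round(1),[round(float(v@(ray(w,ce[i],T[2]+.0035)-T))*1000,1) for v in(X,Y)])
for uv in((90,91),(422,91)):
    print("corner",[round(float(v@(ray(w,uv,T[2]-.0065)-T))*1000,1) for v in(X,Y)])
plan([*b2w(0,0),.17],BOX[2])
E
```

```text
t 22.3 pos [ 0.5404 -0.2799  0.1682] jaw 0.199 tilt 0.004 q6 -0.76 open 0.0157 F [-0.5  0.7 -4. ]
corner [87.4, -92.8]
corner [87.8, 93.0]
t 22.3 pos [ 0.5404 -0.2799  0.1682] jaw 0.199 tilt 0.004 q6 -0.76 open 0.0157 F [-0.5  0.7 -4. ]
n 13 [[[42.0, 4.3, -0.1], np.float64(0.03)], [[42.1, 3.0, -0.2], np.float64(0.03)], [[42.2, 1.8, -0.1], np.float64(0.03)], [[42.2, 0.5, -0.2], np.float64(0.02)], [[42.2, -0.3, -0.1], np.float64(0.03)], [[42.2, -1.6, -0.1], np.float64(0.03)], [[42.1, -2.9, -0.2], np.float64(0.03)], [[42.1, -4.1, -0.1], np.float64(0.03)], [[41.8, -5.4, -0.1], np.float64(0.03)], [[41.7, -6.7, -0.2], np.float64(0.02)], [[41.6, -7.4, -0.1], np.float64(0.03)], [[41.3, -8.8, -0.2], np.float64(0.03)], [[41.0, -9.9, -0.1], np.float64(0.03)]]
```

```bash
python3 - <<'E'
from plan import *
from plant import optics
w=optics.read_camera("wrist"); im=w["color"]
s,M,jy=state(); T=np.array(s["tool_pos"]); X=M[:,0];Y=M[:,1]
h=cv2.cvtColor(im,cv2.COLOR_RGB2HSV)
for uv in((256,98),(111,235),(400,235)): print(h[uv[1],uv[0]])
m=((h[...,0]>5)&(h[...,0]<20)&(h[...,1]>150)&(h[...,2]>120)).astype(np.uint8)
n,l,st,ce=cv2.connectedComponentsWithStats(m)
print([(st[i].tolist(),ce[i].round(1).tolist()) for i in range(1,n) if st[i,4]>200])
for dz in(-.0045,-.0065,-.009,-.0115,-.014):
    print(dz,[[round(float(v@(ray(w,uv,T[2]+dz)-T))*1000,1) for v in(X,Y)] for uv in((89.5,91),(422,91))])
# expected corner pixels
for dz in (-.0065,-.0115):
    P=[T+X*.088+Y*sg*.096+np.array([0,0,dz]) for sg in(-1,1)]; print(dz,proj(w,P).round(1).tolist())
cv2.imwrite("pics/w15.png",cv2.resize(im[70:280,80:440,::-1],None,fx=2.2,fy=2.2,interpolation=cv2.INTER_CUBIC))
E
```

```text
t 22.4 pos [ 0.5404 -0.2799  0.1681] jaw 0.199 tilt 0.004 q6 -0.76 open 0.0156 F [ 0.2 -0.2 -4.1]
[ 15 197 172]
[ 15 193 169]
[ 14 206 171]
[([226, 80, 59, 38, 2175], [255.1, 98.3]), ([91, 215, 37, 45, 1364], [109.4, 236.9]), ([382, 215, 38, 45, 1387], [400.4, 236.8]), ([233, 333, 45, 22, 954], [255.0, 343.4])]
-0.0045 [[87.5, -92.1], [87.9, 91.4]]
-0.0065 [[87.6, -93.1], [87.9, 92.5]]
-0.009 [[87.6, -94.5], [88.0, 93.9]]
-0.0115 [[87.7, -95.8], [88.1, 95.2]]
-0.014 [[87.8, -97.1], [88.1, 96.6]]
-0.0065 [[83.7, 90.2], [428.3, 90.9]]
-0.0115 [[88.6, 90.5], [423.4, 91.2]]
```

View pics/w15.png

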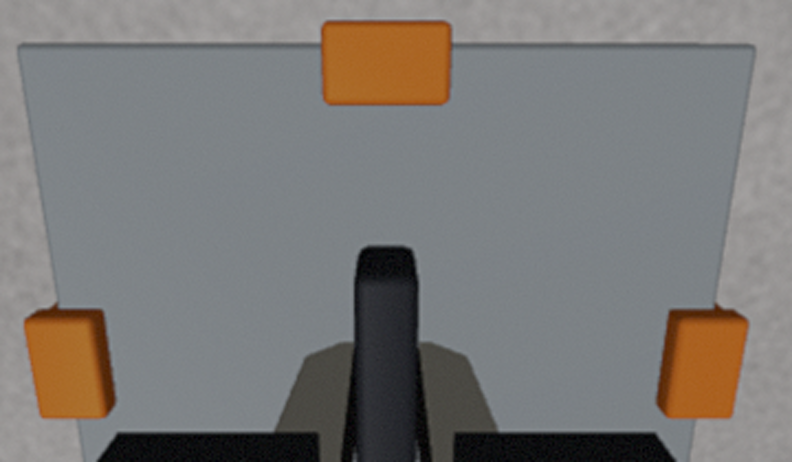

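```bash
python3 - <<'E'
from plan import *
from plant import optics
from scipy.optimize import brentq, least_squares
w=optics.read_camera("wrist")
s,M,jy=state(); T=np.array(s["tool_pos"]); X=M[:,0];Y=M[:,1];Z=M[:,2]
uv=np.array([(89.5,91),(422,91),(91.4,214.5),(419.5,214.5),(97.3,259),(414,259),(226.5,80),(284.5,80)])
# lid pts: u along tool x, v along tool y, h relative plate top (up)
L=np.array([(88,-96,0),(88,96,0),(16,-101,10),(16,101,10),(-16,-101,10),(-16,101,10),(93,-16,10),(93,16,10)])/1000
def f(p,out=False):
    Rm=R.from_euler("zyx",[p[3],p[4],p[5]]).as_matrix()
    q=L.copy(); q[:,2]*=-1
    q=q@Rm.T+[p[0],p[1],p[2]]
    W=T+q@M.T
    return (proj(w,W)-uv).ravel()
r=least_squares(f,[0,0,.0065,0,0,0]); print(r.x.round(4),r.fun.round(1),r.cost)
g=lambda p:f([*p,0,0]); r=least_squares(g,[0,0,.0065,0]); print(r.x.round(4),r.fun.round(1),r.cost)
E
```

```text
t 22.4 pos [ 0.5406 -0.28    0.1684] jaw 0.199 tilt 0.004 q6 -0.76 open 0.0159 F [-0.1  0.3 -3.7]
[ 0.0002 -0.0002  0.0113 -0.0022 -0.0228 -0.0017] [ 0.1 -0.3 -0.4 -0.4 -0.5 -0.8  0.8 -0.8  1.3  1.4 -1.4  1.5 -0.5 -0.1
  0.6 -0.1] 5.595823262614918
[ 0.0002 -0.0002  0.0119 -0.002 ] [-1.2 -0.4  0.8 -0.4 -0.2 -0.6  0.4 -0.7  2.1  1.  -2.4  0.9 -0.7  0.2
  1.   0.2] 8.459803354503679
```

```bash
python3 - <<'E'
from plan import *
from plant import optics
w=optics.read_camera("wrist"); s,M,jy=state(); T=np.array(s["tool_pos"])
Cr=M.T@R.from_rotvec(w["orientation"]).as_matrix(); Ct=M.T@(w["position"]-T)
print(Ct)
np.savez("cam.npz",Cr=Cr,Ct=Ct)
def cam(T,jaw):
    Y=np.array([np.cos(jaw),np.sin(jaw),0]);Z=np.array([0,0,-1.]);X=np.cross(Y,Z)
    m=np.c_[X,Y,Z]; return dict(K=w["K"],position=T+m@Ct,orientation=R.from_matrix(m@Cr).as_rotvec())
out=[]
for f,T,j in(("w12",[.446,.2313,.1554],-.171),("w8",[.4943,.3084,.1562],-.171)):
    c=cam(np.array(T),j); im=cv2.imread(f"pics/{f}.png"); im=cv2.resize(im,None,fx=2,fy=2)
    for sz in((.188,.172),(.18,.164)):
        P=proj(c,boxpts(*BOX,*sz,.062,.062)[:4])[[0,1,3,2]]
        cv2.polylines(im,[np.round((P+.5)*2).astype(int)],True,(0,0,255),1)
    cv2.imwrite(f"pics/{f}o.png",im[60:540,150:850] if f=="w12" else im[200:640,200:800])
E
```

```text
t 22.4 pos [ 0.5408 -0.2801  0.1687] jaw 0.199 tilt 0.003 q6 -0.76 open 0.0150 F [ 0.5 -0.6 -2.9]
[ 0.08324628 -0.00079799 -0.16531727]
```

View pics/w12o.png

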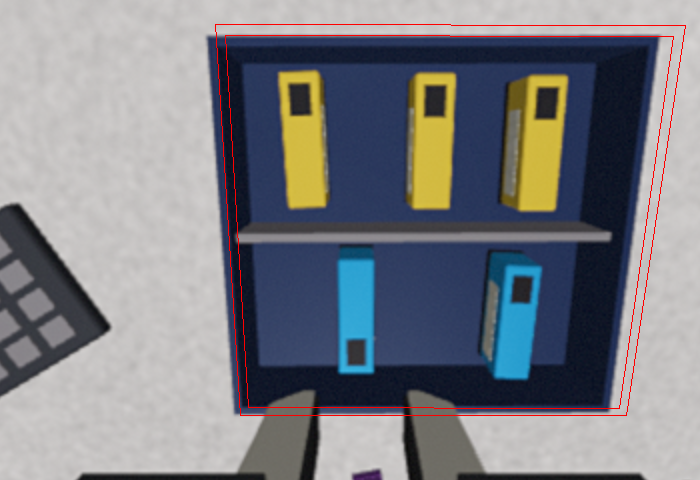

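View pics/w8o.png

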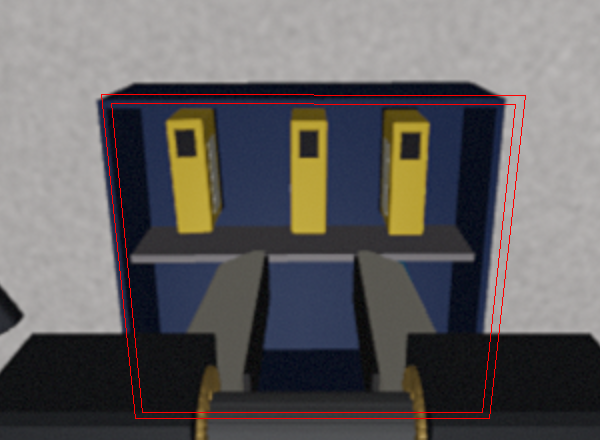

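```bash
python3 - <<'E'
from plan import *
from plant import optics
z=np.load("cam.npz"); Cr,Ct=z["Cr"],z["Ct"]; K=np.array([[292.5,0,255.1],[0,292.5,190.7],[0,0,1]])
def cam(T,jaw):
    Y=np.array([np.cos(jaw),np.sin(jaw),0]);Z=np.array([0,0,-1.]);X=np.cross(Y,Z)
    m=np.c_[X,Y,Z]; return dict(K=K,position=T+m@Ct,orientation=R.from_matrix(m@Cr).as_rotvec())
ims=[]
for f,T,j in(("w11",[.4450,.2307,.1503],-.169),("w7",[.4933,.3073,.1488],-.171)):
    c=cam(np.array(T),j); im=cv2.imread(f"pics/{f}.png"); im=cv2.resize(im,None,fx=2,fy=2)
    for sz in((.188,.172),(.18,.164)):
        P=proj(c,boxpts(*BOX,*sz,.062,.062)[:4])[[0,1,3,2]]
        cv2.polylines(im,[np.round((P+.5)*2).astype(int)],True,(0,0,255),1)
    ims.append(im[60:500,300:870] if f=="w11" else im[240:500,240:810])
cv2.imwrite("pics/wov.png",np.vstack(ims)[:600])
E
```

```text
(no output)
```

View pics/wov.png

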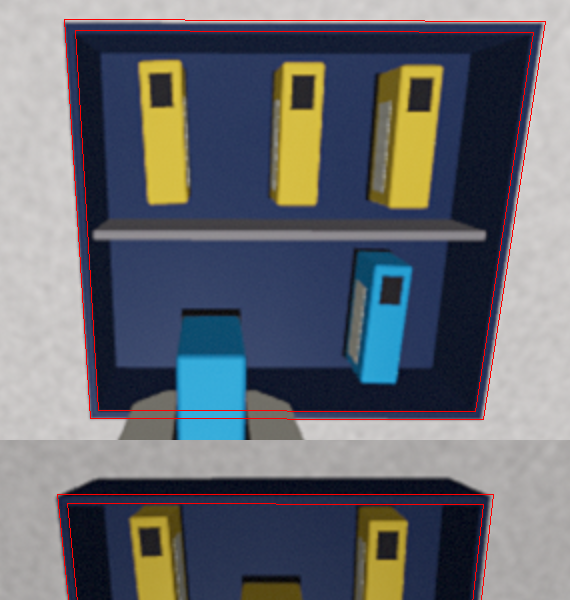

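The wrist fit puts the lid centred and square in the grip, but about 6 mm lower than when gripped, so it slipped while lifting. The box overlay agrees within about 1 px. I'm setting the lid down and gripping it again lower.

>>> {"method": "send_rows", "body": {
  "targets": [
    [-1, [0, 0, 40], 0],
    [-1, [0, 0, 40], 0],
    [-1, [0, 0, 40], 0],
    [-1, [0, 0, 15], 0],
    [-1, [0, 0, 6], 0],
    [-1, [0, 0, 0], 0],
    [-1, [0, 0, 0], 0]
  ]
}}

```text
t: 23.15
tool_pos: [0.5434, -0.2818, 0.0322]
orientation: [1.988, 2.428, 0.001]
force: [-0.6, 0.6, -3.3]
opening: 0.0153
```

```bash
python3 -c "
from plan import *
state()"
```

```text
t 23.1 pos [ 0.5434 -0.2818  0.0322] jaw 0.199 tilt 0.004 q6 -0.76 open 0.0153 F [-0.6  0.6 -3.3]
```

>>> {"method": "send_rows", "body": {
  "targets": [
    [-1, [0, 0, 2], 0],
    [-1, [0, 0, 0], 0],
    [-1, [0, 0, 0], 0],
    [-1, [0, 0, 0], 0]
  ]
}}

```text
t: 23.55
tool_pos: [0.542, -0.2809, 0.0283]
orientation: [1.989, 2.431, 0.0]
force: [1.5, 0.1, -3.6]
opening: 0.0152
```

>>> {"method": "send_rows", "body": {
  "targets": [
    [-1, [0, 0, 2], 0],
    [-1, [0, 0, 1], 0],
    [-1, [0, 0, 0], 0],
    [-1, [0, 0, 0], 0]
  ]
}}

```text
t: 23.95
tool_pos: [0.5417, -0.2806, 0.0246]
orientation: [-1.99, -2.431, 0.0]
force: [-0.2, 1.0, -3.6]
opening: 0.0154
```

>>> {"method": "send_rows", "body": {
  "targets": [
    [-1, [0, 0, 1.5], 0],
    [-1, [0, 0, 1.5], 0],
    [-1, [0, 0, 0], 0],
    [-1, [0, 0, 0], 0]
  ]
}}

```text
t: 24.35
tool_pos: [0.542, -0.2808, 0.0225]
orientation: [1.989, 2.431, -0.0]
force: [-3.5, 2.2, 4.7]
opening: 0.0157
```

>>> {"method": "send_rows", "body": {
  "targets": [
    [-0.3, [0, 0, 0], 0],
    [-0.3, [0, 0, 0], 0],
    [-0.3, [0, 0, 0], 0],
    [-0.3, [0, 0, 0], 0],
    [-0.3, [0, 0, 0], 0]
  ]
}}

```text
t: 24.85
tool_pos: [0.5418, -0.2808, 0.0218]
orientation: [1.99, 2.431, -0.0]
force: [-0.3, 0.0, -0.1]
opening: 0.0326
```

```bash
python3 -c "
from plan import *
state()"
```

```text
t 24.9 pos [ 0.5418 -0.2808  0.0218] jaw 0.199 tilt 0.000 q6 -0.76 open 0.0326 F [-0.3  0.  -0.1]
```

>>> {"method": "send_rows", "body": {
  "targets": [
    [-0.3, [0, 0, 3.5], 0],
    [-0.3, [0, 0, 0], 0],
    [-0.3, [0, 0, 0], 0],
    [-1, [0, 0, 0], 0],
    [-1, [0, 0, 0], 0],
    [-1, [0, 0, 0], 0],
    [-1, [0, 0, 0], 0],
    [-1, [0, 0, 0], 0]
  ],
  "newtons": 60
}}

```text
t: 25.65
tool_pos: [0.5418, -0.2808, 0.0184]
orientation: [1.99, 2.431, 0.0]
force: [-0.4, 0.3, -0.0]
opening: 0.0156
```

>>> {"method": "send_rows", "body": {
  "targets": [
    [-1, [0, 0, -10], 0],
    [-1, [0, 0, -15], 0],
    [-1, [0, 0, -30], 0],
    [-1, [0, 0, -40], 0],
    [-1, [0, 0, -40], 0],
    [-1, [0, 0, -15], 0],
    [-1, [0, 0, 0], 0],
    [-1, [0, 0, 0], 0],
    [-1, [0, 0, 0], 0],
    [-1, [0, 0, 0], 0]
  ]
}}

```text
t: 26.65
tool_pos: [0.5405, -0.2799, 0.1655]
orientation: [-1.987, -2.428, 0.001]
force: [-0.8, -0.0, -3.5]
opening: 0.0153
```

```bash
cat > held.py <<'E'
from plan import *
from plant import optics
import sys
from scipy.optimize import least_squares
w=optics.read_camera("wrist"); cv2.imwrite(f"pics/{sys.argv[1]}.png",w["color"][:,:,::-1])
s,M,jy=state(); T=np.array(s["tool_pos"]); X=M[:,0];Y=M[:,1]
for dz in(-.0045,-.0065,-.0085,-.0105,-.0125):
    P=[T+X*.088+Y*sg*.096+np.array([0,0,dz]) for sg in(-1,1)]; print(dz,proj(w,P).round(1).tolist())
E
python3 held.py w16; python3 - <<'E'
from plan import *
plan([*b2w(0,0),.17],BOX[2])
E
```

```text
t 26.7 pos [ 0.5407 -0.2801  0.1659] jaw 0.199 tilt 0.004 q6 -0.76 open 0.0156 F [-0.4  0.5 -3.7]
-0.0045 [[81.6, 90.4], [431.1, 91.1]]
-0.0065 [[83.7, 90.5], [429.0, 91.2]]
-0.0085 [[85.7, 90.6], [427.0, 91.3]]
-0.0105 [[87.6, 90.7], [425.0, 91.4]]
-0.0125 [[89.5, 90.8], [423.1, 91.6]]
t 26.7 pos [ 0.5407 -0.2801  0.1659] jaw 0.199 tilt 0.004 q6 -0.76 open 0.0156 F [-0.4  0.5 -3.7]
n 13 [[[42.0, 4.3, -0.3], np.float64(0.03)], [[42.2, 3.0, -0.3], np.float64(0.03)], [[42.2, 1.7, -0.3], np.float64(0.03)], [[42.2, 0.5, -0.4], np.float64(0.02)], [[42.2, -0.3, -0.3], np.float64(0.03)], [[42.2, -1.6, -0.3], np.float64(0.03)], [[42.2, -2.9, -0.3], np.float64(0.03)], [[42.0, -4.2, -0.3], np.float64(0.03)], [[41.9, -5.4, -0.3], np.float64(0.03)], [[41.7, -6.7, -0.3], np.float64(0.02)], [[41.6, -7.5, -0.3], np.float64(0.03)], [[41.3, -8.7, -0.4], np.float64(0.03)], [[41.0, -10.0, -0.3], np.float64(0.03)]]
```

View pics/w16.png

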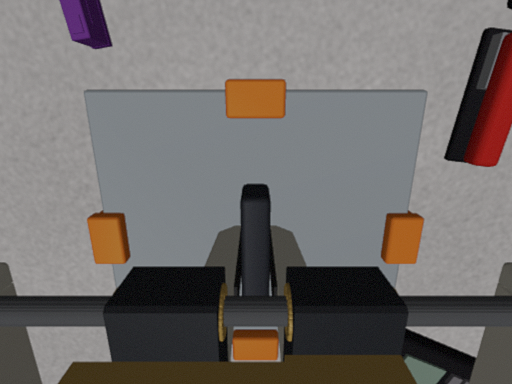

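The lid is held square; its corners at (85.5,90) and (427,90) are symmetric about the tool. I'm carrying it over the box.

>>> {"method": "send_rows", "body": {
  "targets": [
    [-1, [42, 4.3, -0.3], 0.03],
    [-1, [42.2, 3, -0.3], 0.03],
    [-1, [42.2, 1.7, -0.3], 0.03],
    [-1, [42.2, 0.5, -0.4], 0.02],
    [-1, [42.2, -0.3, -0.3], 0.03],
    [-1, [42.2, -1.6, -0.3], 0.03],
    [-1, [42.2, -2.9, -0.3], 0.03],
    [-1, [42, -4.2, -0.3], 0.03],
    [-1, [41.9, -5.4, -0.3], 0.03],
    [-1, [41.7, -6.7, -0.3], 0.02],
    [-1, [41.6, -7.5, -0.3], 0.03],
    [-1, [41.3, -8.7, -0.4], 0.03]
  ]
}}

```text
t: 27.9
tool_pos: [0.4916, 0.2253, 0.1713]
orientation: [-2.373, -2.058, 0.002]
force: [1.1, 0.1, -2.6]
opening: 0.0153
```

>>> {"method": "send_rows", "body": {
  "targets": [
    [-1, [41, -10, 0], 0.03],
    [-1, [0, 0, 0], 0],
    [-1, [0, 0, 0], 0],
    [-1, [0, 0, 0], 0]
  ]
}}

```text
t: 28.3
tool_pos: [0.4881, 0.2649, 0.1714]
orientation: [2.403, 2.024, -0.002]
force: [0.2, -2.2, -4.2]
opening: 0.0156
```

```bash
python3 held.py w17; python3 - <<'E'
from plan import *
from plant import optics
c=optics.read_camera("scene"); cv2.imwrite("pics/s17.png",c["color"][:,:,::-1])
plan([*b2w(0,0),.095],BOX[2])
E
```

```text
t 28.4 pos [0.4883 0.2647 0.1716] jaw -0.172 tilt 0.001 q6 0.58 open 0.0155 F [-0.2 -0.7 -3.4]
-0.0045 [[81.8, 89.9], [431.1, 91.0]]
-0.0065 [[83.8, 90.1], [429.0, 91.1]]
-0.0085 [[85.8, 90.2], [427.0, 91.2]]
-0.0105 [[87.8, 90.3], [425.0, 91.3]]
-0.0125 [[89.7, 90.4], [423.1, 91.4]]
t 28.4 pos [0.4884 0.2646 0.1718] jaw -0.172 tilt 0.001 q6 0.58 open 0.0156 F [-0.   0.  -3.3]
n 2 [[[0.8, -0.7, 38.4], np.float64(0.0)], [[0.8, -0.7, 38.4], np.float64(0.0)]]
```

View pics/w17.png

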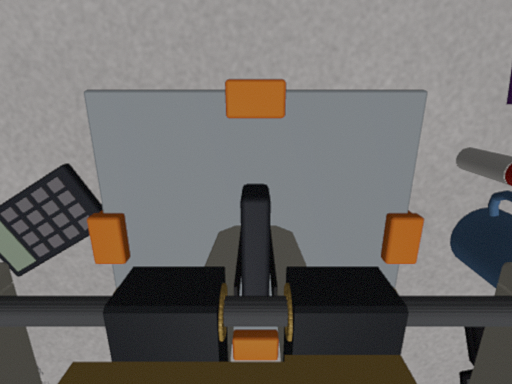

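View pics/s17.png

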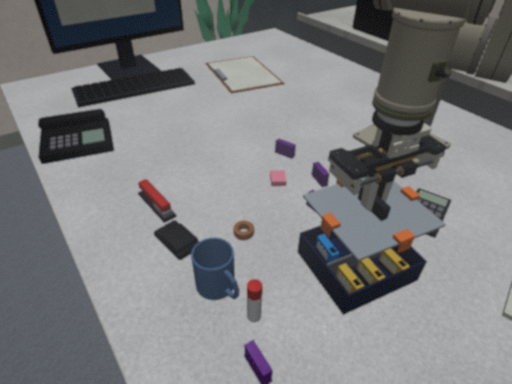

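The lid is level and square above the box in both views. I'm lowering it to just above the rim.

>>> {"method": "send_rows", "body": {
  "targets": [
    [-1, [1, -1, 30], 0],
    [-1, [0.7, -0.4, 25], 0],
    [-1, [0, 0, 20], 0],
    [-1, [0, 0, 0], 0],
    [-1, [0, 0, 0], 0],
    [-1, [0, 0, 0], 0]
  ]
}}

```text
t: 29.0
tool_pos: [0.4885, 0.2676, 0.0989]
orientation: [2.403, 2.022, 0.004]
force: [0.3, 0.3, -3.8]
opening: 0.0158
```

```bash
python3 - <<'E'
from plan import *
from plant import optics
c=optics.read_camera("scene"); cv2.imwrite("pics/s18.png",cv2.resize(c["color"][150:310,270:450,::-1],None,fx=4,fy=3.7,interpolation=cv2.INTER_CUBIC))
plan([*b2w(0,0),.084],BOX[2])
E
```

```text
t 29.1 pos [0.4886 0.2678 0.0991] jaw -0.172 tilt 0.003 q6 0.58 open 0.0154 F [-0.3  0.4 -2.6]
n 1 [[[-1.6, -1.0, 15.1], np.float64(0.0)]]
```

View pics/s18.png

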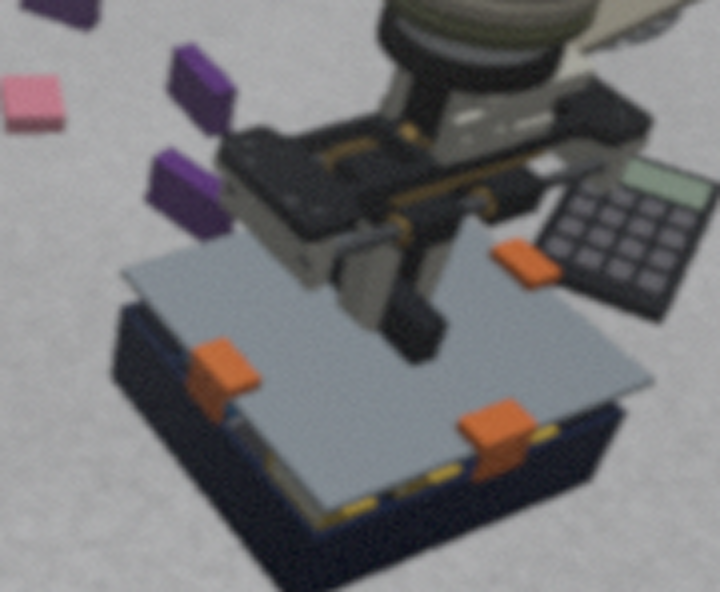

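>>> {"method": "send_rows", "body": {
  "targets": [
    [-1, [-1, -0.7, 8], 0],
    [-1, [0, 0, 5], 0],
    [-1, [0, 0, 0], 0],
    [-1, [0, 0, 0], 0],
    [-1, [0, 0, 0], 0]
  ]
}}

```text
t: 29.55
tool_pos: [0.4864, 0.2669, 0.0843]
orientation: [2.403, 2.024, 0.0]
force: [0.1, -0.7, -3.2]
opening: 0.0154
```

```bash
python3 - <<'E'
from plan import *
plan([*b2w(0,0),.078],BOX[2])
E
```

```text
t 29.6 pos [0.4864 0.2669 0.0843] jaw -0.171 tilt 0.000 q6 0.58 open 0.0154 F [ 0.1 -0.7 -3.2]
n 1 [[[-0.3, 0.9, 6.3], np.float64(0.0)]]
```

>>> {"method": "send_rows", "body": {
  "targets": [
    [-1, [0, 0.7, 2.5], 0],
    [-1, [0, 0, 2.5], 0],
    [-1, [0, 0, 2], 0],
    [-1, [0, 0, 0], 0],
    [-1, [0, 0, 0], 0]
  ]
}}

```text
t: 30.05
tool_pos: [0.4869, 0.2666, 0.077]
orientation: [-2.403, -2.024, 0.001]
force: [0.4, -0.2, -4.3]
opening: 0.0159
```

```bash
python3 - <<'E'
from plan import *
plan([*b2w(0,0),.073],BOX[2])
E
```

```text
t 30.1 pos [0.4869 0.2666 0.077 ] jaw -0.171 tilt 0.000 q6 0.58 open 0.0159 F [ 0.4 -0.2 -4.3]
n 1 [[[-0.1, 0.4, 4.0], np.float64(0.0)]]
```

No contact so far, and the plug is already inside the mouth. I'm continuing down.

>>> {"method": "send_rows", "body": {
  "targets": [
    [-1, [0, 0.3, 1.5], 0],
    [-1, [0, 0, 1.5], 0],
    [-1, [0, 0, 1], 0],
    [-1, [0, 0, 0], 0],
    [-1, [0, 0, 0], 0]
  ]
}}

```text
t: 30.55
tool_pos: [0.4873, 0.2666, 0.0731]
orientation: [-2.403, -2.024, 0.0]
force: [-0.4, -0.6, -3.6]
opening: 0.0155
```

>>> {"method": "send_rows", "body": {
  "targets": [
    [-1, [0, 0, 1], 0],
    [-1, [0, 0, 1], 0],
    [-1, [0, 0, 0], 0],
    [-1, [0, 0, 0], 0]
  ]
}}

```text
t: 30.95
tool_pos: [0.4876, 0.2667, 0.0724]
orientation: [2.403, 2.024, 0.001]
force: [-5.3, -3.2, 6.8]
opening: 0.0157
```

Contact came at z = 0.0724, the height expected for fully seated. I'm releasing and backing off.

>>> {"method": "send_rows", "body": {
  "targets": [
    [-0.3, [0, 0, 0], 0],
    [-0.3, [0, 0, 0], 0],
    [-0.3, [0, 0, 0], 0],
    [-0.3, [0, 0, -5], 0],
    [-0.3, [0, 0, -20], 0],
    [-0.3, [0, 0, -40], 0],
    [-0.3, [0, 0, -40], 0],
    [-0.3, [0, 0, 0], 0],
    [-0.3, [0, 0, 0], 0],
    [-0.3, [0, 0, 0], 0],
    [-0.3, [0, 0, 0], 0]
  ]
}}

```text
t: 32.05
tool_pos: [0.4863, 0.2661, 0.1743]
orientation: [-2.402, -2.023, 0.005]
force: [-0.2, 0.6, 0.2]
opening: 0.0324
```

```bash
python3 - <<'E'
from plan import *
from plant import optics
w=optics.read_camera("wrist"); s,M,_=state()
im=cv2.resize(w["color"][:,:,::-1],None,fx=1.5,fy=1.5)
for sz,z in(((.192,.176),.068),((.016,.07),.098)):
    P=proj(w,boxpts(*BOX,*sz,z,z)[:4])[[0,1,3,2]]
    cv2.polylines(im,[np.round((P+.5)*1.5).astype(int)],True,(0,0,255),1)
cv2.imwrite("pics/w19.png",im)
c=optics.read_camera("scene"); cv2.imwrite("pics/s19.png",cv2.resize(c["color"][150:310,270:450,::-1],None,fx=4,fy=3.7,interpolation=cv2.INTER_CUBIC))
E
```

```text
t 32.1 pos [0.4864 0.2662 0.1744] jaw -0.171 tilt 0.003 q6 0.58 open 0.0327 F [-0.5 -0.2 -0.1]
```

View pics/w19.png

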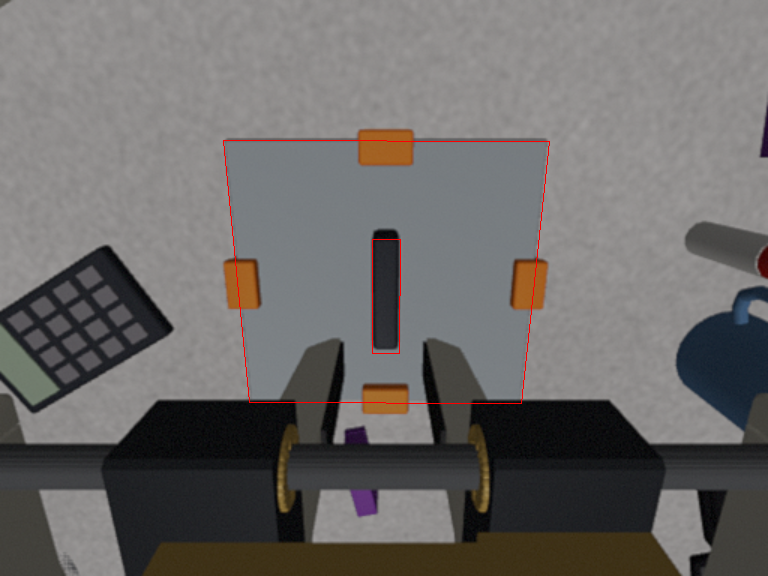

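View pics/s19.png

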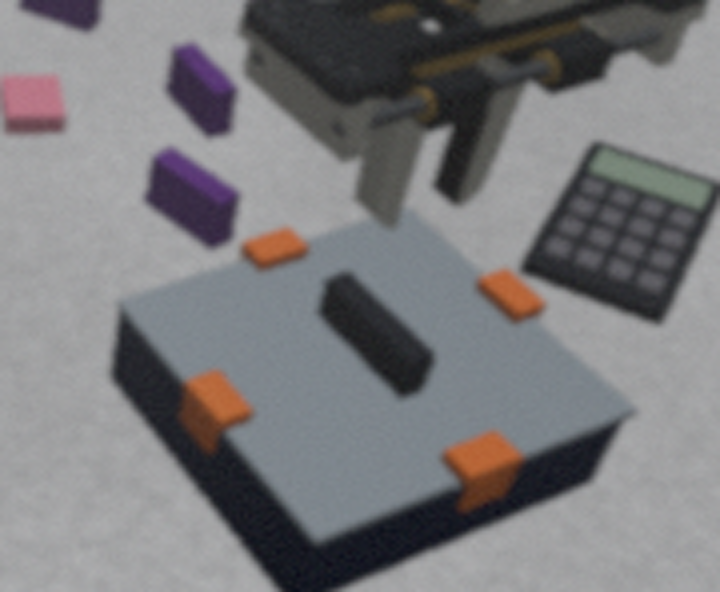

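The lid outline and handle match the seated pose within about 1 px (handle slightly offset in tool x), and the scene view shows it flush with all tabs raised. Now the tabs, starting with +y.

```bash
python3 - <<'E'
from plan import *
plan([*b2w(0,.083),.10],BOX[2])
E
```

```text
t 32.1 pos [0.4865 0.2662 0.1746] jaw -0.171 tilt 0.003 q6 0.58 open 0.0328 F [0.1 0.2 1.1]
n 3 [[[27.8, 0.2, 24.9], np.float64(0.0)], [[27.7, 0.3, 24.8], np.float64(0.0)], [[27.8, 0.2, 24.9], np.float64(0.0)]]
```

>>> {"method": "send_rows", "body": {
  "targets": [
    [-1, [41, 0.5, 0], 0],
    [-1, [42, 0.2, 0], 0],
    [-1, [0, 0, 40], 0],
    [-1, [0, 0, 34], 0],
    [-1, [0, 0, 0], 0],
    [-1, [0, 0, 0], 0],
    [-1, [0, 0, 0], 0]
  ],
  "newtons": 20
}}

```text
t: 32.85
tool_pos: [0.5034, 0.3487, 0.1044]
orientation: [2.403, 2.023, 0.004]
force: [-0.1, -0.0, 0.4]
opening: 0.0002
```

```bash
python3 - <<'E'
from plan import *
s,_,_=state(); print(np.round(w2b(*s["tool_pos"][:2]),4))
E
```

```text
t 32.9 pos [0.5034 0.3487 0.1044] jaw -0.171 tilt 0.003 q6 0.69 open 0.0002 F [-0.1 -0.   0.4]
[0.0018 0.0838]
```

>>> {"method": "send_rows", "body": {
  "targets": [
    [-1, [0, -1, 15], 0],
    [-1, [0, 0, 6], 0],
    [-1, [0, 0, 3], 0],
    [-1, [0, 0, 3], 0],
    [-1, [0, 0, 2], 0],
    [-1, [0, 0, 0], 0],
    [-1, [0, 0, 0], 0]
  ]
}}

```text
t: 33.55
tool_pos: [0.5014, 0.3486, 0.0732]
orientation: [-2.403, -2.024, -0.001]
force: [0.4, 0.0, 0.1]
opening: 0.0003
```

>>> {"method": "send_rows", "body": {
  "targets": [
    [-1, [0, 0, 1.5], 0],
    [-1, [0, 0, 1.5], 0],
    [-1, [0, 0, 0], 0],
    [-1, [0, 0, 0], 0]
  ]
}}

```text
t: 33.95
tool_pos: [0.5015, 0.3486, 0.0704]
orientation: [2.403, 2.023, 0.001]
force: [-0.9, -0.1, 3.1]
opening: 0.0002
```

>>> {"method": "send_rows", "body": {
  "targets": [
    [-1, [0, 0, 1.5], 0],
    [-1, [0, 0, 1.5], 0],
    [-1, [0, 0, 0], 0],
    [-1, [0, 0, 0], 0]
  ]
}}

```text
t: 34.35
tool_pos: [0.5016, 0.3487, 0.0701]
orientation: [2.403, 2.024, 0.002]
force: [-8.8, -5.5, 22.7]
opening: 0.0007
```

```bash
python3 - <<'E'
from plan import *
from plant import optics
state()
c=optics.read_camera("scene"); cv2.imwrite("pics/s20.png",cv2.resize(c["color"][150:310,270:450,::-1],None,fx=4,fy=3.7,interpolation=cv2.INTER_CUBIC))
E
```

```text
t 34.4 pos [0.5016 0.3487 0.0701] jaw -0.171 tilt 0.001 q6 0.69 open 0.0007 F [-8.8 -5.5 22.7]
```

View pics/s20.png

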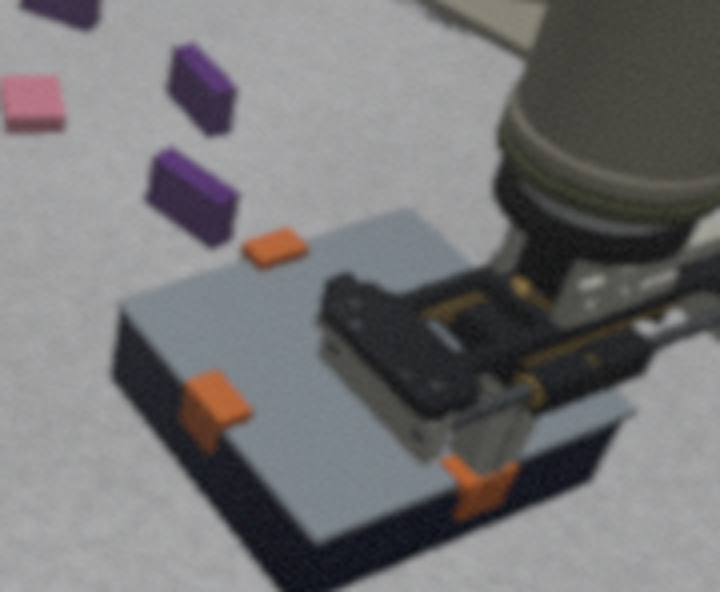

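The tab stopped at z = 0.0701, its home height, with 22 N. Next is the -y tab.

>>> {"method": "send_rows", "body": {
  "targets": [
    [-1, [0, 0, -15], 0],
    [-1, [0, 0, -43], 0],
    [-1, [-41, 0, 0], 0],
    [-1, [-42, 0, 0], 0],
    [-1, [-42, 0, 0], 0],
    [-1, [-41, 0, 0], 0],
    [-1, [0, 0, 25], 0],
    [-1, [0, 0, 0], 0],
    [-1, [0, 0, 0], 0],
    [-1, [0, 0, 0], 0]
  ]
}}

```text
t: 35.4
tool_pos: [0.4734, 0.1856, 0.101]
orientation: [2.402, 2.025, 0.001]
force: [0.5, 0.5, -0.0]
opening: 0.0004
```

```bash
python3 - <<'E'
from plan import *
s,_,_=state(); print(np.round(w2b(*s["tool_pos"][:2]),4))
plan([*b2w(0,-.083),.08],BOX[2])
E
```

```text
t 35.4 pos [0.4734 0.1856 0.101 ] jaw -0.170 tilt 0.001 q6 0.44 open 0.0004 F [ 0.5  0.5 -0. ]
[ 0.0001 -0.0819]
t 35.4 pos [0.4734 0.1856 0.101 ] jaw -0.170 tilt 0.001 q6 0.44 open 0.0004 F [ 0.5  0.5 -0. ]
n 1 [[[-1.1, -0.1, 21.0], np.float64(0.0)]]
```

>>> {"method": "send_rows", "body": {
  "targets": [
    [-1, [-1, 0, 15], 0],
    [-1, [0, 0, 6], 0],
    [-1, [0, 0, 3], 0],
    [-1, [0, 0, 3], 0],
    [-1, [0, 0, 3], 0],
    [-1, [0, 0, 1.5], 0],
    [-1, [0, 0, 1], 0],
    [-1, [0, 0, 0], 0],
    [-1, [0, 0, 0], 0]
  ]
}}

```text
t: 36.3
tool_pos: [0.4726, 0.1843, 0.07]
orientation: [-2.402, -2.024, 0.001]
force: [-13.6, -2.9, 25.7]
opening: 0.0007
```

That one stopped at z = 0.070 with 26 N. Next is +x, after turning the jaws 90°.

>>> {"method": "send_rows", "body": {
  "targets": [
    [-1, [0, 0, -15], 0],
    [-1, [0, 0, -43], 0],
    [-1, [0, 0, 0], 0],
    [-1, [0, 0, 0], 0],
    [-1, [0, 0, 0], 0]
  ]
}}

```text
t: 36.8
tool_pos: [0.4722, 0.1837, 0.1247]
orientation: [-2.403, -2.023, 0.002]
force: [1.1, 0.5, 0.5]
opening: 0.0003
```

```bash
python3 - <<'E'
from plan import *
plan([*b2w(.091,0),.12],BOX[2]+np.pi/2)
E
```

```text
t 36.8 pos [0.4722 0.1837 0.1247] jaw -0.171 tilt 0.001 q6 0.44 open 0.0003 F [1.1 0.5 0.5]
n 12 [[[7.0, 7.7, 0.4], np.float64(-0.13)], [[6.0, 8.4, 0.4], np.float64(-0.13)], [[4.8, 9.2, 0.4], np.float64(-0.13)], [[3.5, 9.8, 0.4], np.float64(-0.13)], [[2.3, 10.1, 0.4], np.float64(-0.13)], [[1.0, 10.3, 0.4], np.float64(-0.14)], [[-0.6, 10.4, 0.3], np.float64(-0.13)], [[-1.8, 10.2, 0.4], np.float64(-0.13)], [[-3.1, 9.9, 0.4], np.float64(-0.13)], [[-4.4, 9.4, 0.4], np.float64(-0.13)], [[-5.6, 8.7, 0.4], np.float64(-0.13)], [[-6.7, 7.9, 0.4], np.float64(-0.13)]]
```

>>> {"method": "send_rows", "body": {
  "targets": [
    [-1, [7, 7.7, 0], -0.13],
    [-1, [6, 8.4, 0], -0.13],
    [-1, [4.8, 9.2, 0], -0.13],
    [-1, [3.5, 9.8, 0], -0.13],
    [-1, [2.3, 10.1, 0], -0.13],
    [-1, [1, 10.3, 0], -0.14],
    [-1, [-0.6, 10.4, 0], -0.13],
    [-1, [-1.8, 10.2, 0], -0.13],
    [-1, [-3.1, 9.9, 0], -0.13],
    [-1, [-4.4, 9.4, 0], -0.13],
    [-1, [-5.6, 8.7, 0], -0.13],
    [-1, [-6.7, 7.9, 0], -0.13]
  ]
}}

```text
t: 38.0
tool_pos: [0.5767, 0.2509, 0.1234]
orientation: [-0.261, -3.128, 0.002]
force: [0.1, -0.8, 0.1]
opening: 0.0001
```

>>> {"method": "send_rows", "body": {
  "targets": [
    [-1, [0, 0, 22], 0],
    [-1, [0, 0, 0], 0],
    [-1, [0, 0, 0], 0],
    [-1, [0, 0, 0], 0]
  ]
}}

```text
t: 38.4
tool_pos: [0.5773, 0.2509, 0.1037]
orientation: [-0.27, -3.129, 0.0]
force: [0.4, 0.1, -0.1]
opening: 0.0006
```

```bash
python3 - <<'E'
from plan import *
s,_,_=state(); print(np.round(w2b(*s["tool_pos"][:2]),4))
plan([*b2w(.091,0),.08],BOX[2]+np.pi/2)
E
```

```text
t 38.4 pos [0.5773 0.2509 0.1037] jaw 1.399 tilt 0.001 q6 -1.07 open 0.0006 F [ 0.4  0.1 -0.1]
[0.0913 0.    ]
t 38.4 pos [0.5773 0.2509 0.1037] jaw 1.399 tilt 0.001 q6 -1.07 open 0.0006 F [ 0.4  0.1 -0.1]
n 1 [[[0.3, -0.0, 23.7], np.float64(0.0)]]
```

>>> {"method": "send_rows", "body": {
  "targets": [
    [-1, [0, 0, 15], 0],
    [-1, [0, 0, 8], 0],
    [-1, [0, 0, 3], 0],
    [-1, [0, 0, 3], 0],
    [-1, [0, 0, 3], 0],
    [-1, [0, 0, 1.5], 0],
    [-1, [0, 0, 1], 0],
    [-1, [0, 0, 0], 0],
    [-1, [0, 0, 0], 0],
    [-1, [0, 0, 0], 0]
  ]
}}

```text
t: 39.4
tool_pos: [0.5771, 0.2508, 0.0702]
orientation: [-0.269, -3.129, 0.001]
force: [-7.2, -3.4, 10.6]
opening: 0.0003
```

Home at 0.0702. I'll press 1 mm further to be sure, then move to -x.

>>> {"method": "send_rows", "body": {
  "targets": [
    [-1, [0, 0, 1], 0],
    [-1, [0, 0, 0], 0],
    [-1, [0, 0, 0], 0]
  ]
}}

```text
t: 39.7
tool_pos: [0.5771, 0.2508, 0.0702]
orientation: [-0.269, -3.129, 0.001]
force: [-11.2, -5.1, 17.5]
opening: 0.0004
```

>>> {"method": "send_rows", "body": {
  "targets": [
    [-1, [0, 0, -15], 0],
    [-1, [0, 0, -43], 0],
    [-1, [45, 0, 0], 0],
    [-1, [46, 0, 0], 0],
    [-1, [46, 0, 0], 0],
    [-1, [45, 0, 0], 0],
    [-1, [0, 0, 22], 0],
    [-1, [0, 0, 0], 0],
    [-1, [0, 0, 0], 0],
    [-1, [0, 0, 0], 0]
  ]
}}

```text
t: 40.7
tool_pos: [0.3994, 0.2823, 0.1051]
orientation: [0.271, 3.129, 0.001]
force: [0.4, 0.1, 0.0]
opening: 0.0008
```

```bash
python3 - <<'E'
from plan import *
s,_,_=state(); print(np.round(w2b(*s["tool_pos"][:2]),4))
plan([*b2w(-.091,0),.08],BOX[2]+np.pi/2)
E
```

```text
t 40.7 pos [0.3994 0.2823 0.1051] jaw 1.398 tilt 0.001 q6 -0.89 open 0.0008 F [0.4 0.1 0. ]
[-0.0893  0.0007]
t 40.7 pos [0.3994 0.2823 0.1051] jaw 1.398 tilt 0.001 q6 -0.89 open 0.0008 F [0.4 0.1 0. ]
n 1 [[[1.7, -0.7, 25.1], np.float64(0.0)]]
```

>>> {"method": "send_rows", "body": {
  "targets": [
    [-1, [1.5, -0.5, 15], 0],
    [-1, [0, 0, 9], 0],
    [-1, [0, 0, 3], 0],
    [-1, [0, 0, 3], 0],
    [-1, [0, 0, 3], 0],
    [-1, [0, 0, 1.5], 0],
    [-1, [0, 0, 1.5], 0],
    [-1, [0, 0, 0], 0],
    [-1, [0, 0, 0], 0],
    [-1, [0, 0, 0], 0]
  ]
}}

```text
t: 41.7
tool_pos: [0.3966, 0.2815, 0.07]
orientation: [-0.269, -3.129, 0.002]
force: [-10.5, -8.4, 23.0]
opening: 0.0004
```

Home at 0.070 with 23 N. I'm backing off and moving aside to inspect.

>>> {"method": "send_rows", "body": {
  "targets": [
    [-1, [0, 0, -15], 0],
    [-1, [0, 0, -45], 0],
    [-1, [0, 0, -45], 0],
    [-1, [0, 40, 0], 0],
    [-1, [0, 45, 0], 0],
    [-1, [0, 45, 0], 0],
    [-1, [0, 0, 0], 0],
    [-1, [0, 0, 0], 0],
    [-1, [0, 0, 0], 0]
  ]
}}

```text
t: 42.6
tool_pos: [0.4187, 0.4092, 0.1727]
orientation: [-0.27, -3.129, 0.001]
force: [-0.9, -0.2, 0.3]
opening: 0.0004
```

```bash
python3 - <<'E'
from plan import *
from plant import optics
state()
c=optics.read_camera("scene"); cv2.imwrite("pics/s21.png",cv2.resize(c["color"][150:310,270:450,::-1],None,fx=4,fy=3.7,interpolation=cv2.INTER_CUBIC))
t=optics.read_camera("top"); im=cv2.resize(t["color"][:,:,::-1],None,fx=1.5,fy=1.5)
P=proj(t,boxpts(*BOX,.192,.176,.068,.068)[:4])[[0,1,3,2]]; cv2.polylines(im,[np.round((P+.5)*1.5).astype(int)],True,(0,0,255),1)
cv2.imwrite("pics/t21.png",im)
for n,cc in(("top",t),("scene",c)):
  d=optics.cut_out(n,"lid_grip")[:1]
  if d: 
    x,f=fit([(cc,d[0]["region"])],(BOX[0],BOX[1],BOX[2]),(.192,.176),.062,.068); print(n,d[0]["confidence"],np.round(w2b(*x[:2]),4),x[2]-BOX[2],f)
E
```

```text
t 42.6 pos [0.4187 0.4092 0.1727] jaw 1.399 tilt 0.001 q6 -0.71 open 0.0004 F [-0.9 -0.2  0.3]
top 0.96 [-0.0009  0.0013] 0.00714447274819055 0.03725180854401711
scene 0.93 [0.0003 0.0009] 0.01021175864986637 0.06557436834040652
```

View pics/s21.png

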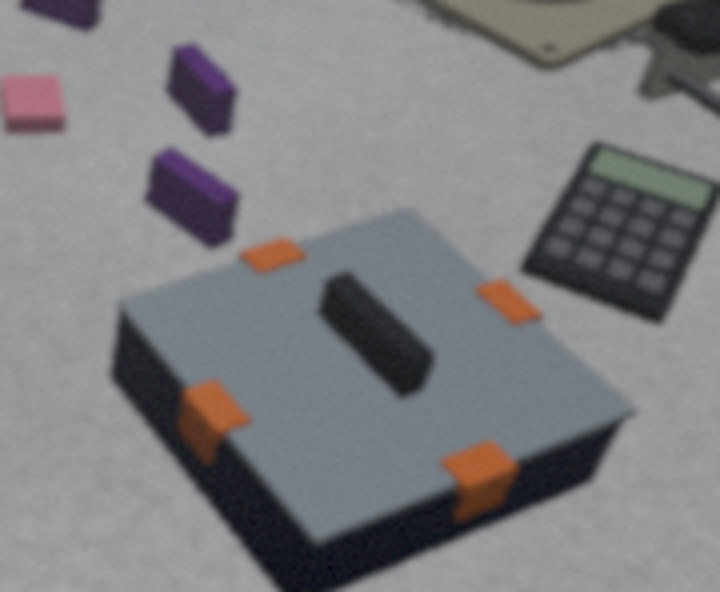

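View pics/t21.png

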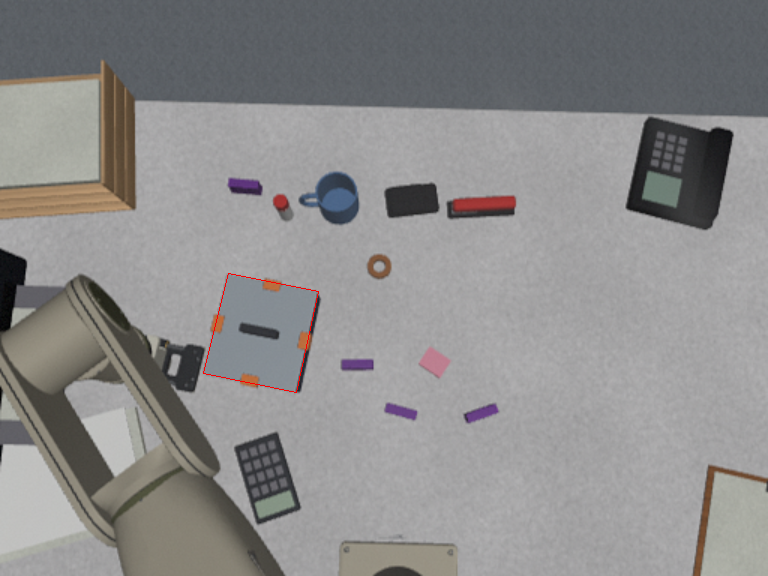

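The lid is flush, square and within about 1.5 mm of centre. All four tabs are flush, and everything else is where it was. Handing in.

```bash
python3 -c "
from plant import ticket
print(ticket.close_job())"
```

```text
the job is handed in; nothing more can be done
None
```

I put the three loose cartridges away, two yellow and one cyan, each in the bay of its own colour. I then seated the lid, pressed all four tabs home and handed the job in at about 43 s.

- **Cartridges:** the last wrist picture before the lid went on showed three yellows in the +y bay and two cyans in the -y bay. The two that were there from the start were never gripped. I left the purple look-alikes alone.
- **Lid:** fits from the top and scene cameras put it within 1.6 mm of centre and 0.011 rad of square. Level and fully down I judged by eye from the scene picture, plus contact at the expected height.
- **Tabs:** each one stopped at its home height (fingertips at about 0.070 m) with 17–26 N on the last press. The scene picture shows all four down.
- **Other objects:** they look unmoved in the final top view, and the gripper is clear of everything.

One check disagreed. After the first lift, the wrist camera suggested the lid had slipped a few millimetres down in the grip. I set it down and gripped it lower; the contact height then showed no real slip, only a 3–4 mm depth error in that camera estimate.

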